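# Slide a battery pack home into the empty charging dock

### The arm

A 6-joint arm with a two-finger parallel gripper is mounted at the origin on the work surface. World frame = base frame: x ahead of the robot, y to its left, z up, the work surface at z = 0. Lengths are in m, angles in degrees, forces in N, time in s.
With the tool pointing down it reaches from about 0.325 to 0.875 m from the base axis. Payload 4.4 kg.
Tool frame: the origin (TCP) lies between the finger pads; the fingertips stand 8 mm ahead of it and the grasp point (between the pads) lies 11 mm behind it; z points along the fingers, y is the direction in which the jaws open and shut (so a half turn about z gives the same grasp; the last joint's range is limited). The gripper opens to 85 mm and grips with 20 to 120 N. Pads are 22 mm wide; open, the fingers measure 114 mm over their backs; the gripper's body (76 mm by 85 mm) begins 54 mm behind the grasp point. The pads swing forward as they close: fully open they stand 13 mm farther back than shut.
Start: joints at [-79.67, 11.837, 88.321, -0, 79.842, -8.623], TCP at [0.187, -0.544, 0.239] pointing down, gripper open.
Joint ranges: [-156.59, 156.59], [-49.26, 127.26], [12.9, 141.05], [-63.56, 243.56], [4.71, 150.69], [-161.64, 161.64]. Speed limits (degrees/s): [159.86, 159.86, 180, 180, 180, 180].

### API

Orientations are given as a 3x3 rotation matrix whose columns are the frame's x, y, z axes.
In Python, from workcell import get_obs, viewer, arm, nets gives the robot as it stands.
- The arm moves only by the tool move_arm, never from a script. Its argument "deltas" is a list of rows, each an object with "fingers": the finger opening in mm, from 0 to 85.4; "delta_pos": the shift along the tool's x, y, z in mm, a list of three; "rot": the turn, a rotation vector about the tool's x, y, z in rad, a list of three. A call has exactly 5 rows; each row shifts and turns the commanded pose from where the row before left it, along the tool's axes as they then stand; what a row does not reach is not made up. A row lasts 1/10 s, in which the tool goes at most 50 mm and 8.59 degrees, less where a joint would pass 70% of its speed; a pose out of reach is approached as far as the arm can. A call is refused whole if a number of a shift passes 50 or a number of a turn 0.15, either way. A call with a gripper value outside its range is refused whole. The fingers move at their own pace and stop on an object; "force" is the grip in N (left out, the last holds). Time passes only in rows, so rows that do not move let the fingers close, or fill a call up. It gives the time, the measured TCP pose, the force and the opening at its end, in the units of the state.
- get_obs(): the state, without advancing time (a new reading comes with each control period).
- viewer.grab_frame(name): name is "scene" or "top"; returns a dict with "color" (384x512x3 uint8, red, green, blue), "mtx" (3x3 intrinsics, pixels), "T" (4x4, takes a point from camera to world coordinates). Camera axes: x right, y down, z forward; pixel columns grow to the right and rows downward; lengths in m; the calibration is good to about 2 mm. A picture is of the moment at which its call begins. There is no depth.
- arm.job_done(): hands the job in, once; it reports no verdict.
Trained networks look in a picture, given as the dict that the camera call returned (one of the last four; its "shot" number tells which), for a name from the list of things; names that differ only in an ending like _2 or _b are one class to them, and where a whole thing is asked for, a point or a joint stands for the part that bears it (a point fixed in the world has none). Each returns a list of dicts, best first, with "p" (0 to 1); they miss things now and then, are a little off and sometimes report something else, mostly with a low value. They report only what shows in the picture. A call takes as long as a camera call. They do not tell look-alikes from the thing itself.
- nets.recognise(query, picture): "point" ([row, column] in pixels, amid what is visible of it).
- nets.trace(query, picture): "pixels" (384x512 bool, what is visible of it) and "point" ([row, column] in pixels, amid what is visible of it).
The state is a dict: "time": time; "joint_pos": joint angles; "joint_velocities": joint speeds; "effort": joint torques, N m; "tool_pos": TCP position; "ee_rot": TCP orientation; "wrist_force": force on the tool from outside, world axes, zero at the start; "torque": the same for the moment, N m; "gripper_width": finger opening in m.
Only numpy, scipy, OpenCV 4.12 (cv2) and the standard library are available. Lean on these libraries where they do the work, as an engineer would, in place of code of your own. Each camera call takes 0.05 s, during which the arm holds its last target.

### The job

Charge the battery pack that stands loose in front of the two charging docks: with the fingertips, push it along the bench, contact end first, straight down the lane of the empty dock until it is fully home against the end stop and holds the sprung contacts in. Slide it steadily, never pick it up or tip it, and let neither the pack nor the robot touch any of the bare metal guide rails, which nick the pack's wrap. Leave the pack that is already charging and everything else on the bench as it is.

Things in the scene. Friction and masses are not known exactly. Their poses are not given: they have to be found in the camera images.
- pack: battery pack to be charged: dark box 100 mm long (its x), 60 wide (y), 55 tall, 0.3 to 0.6 kg, black end caps, blank white label on top. Origin: centre of its underside. +x points to the contact end, which has two brass pads that also show on the top edge. Loose on the bench in front of the docks, contact end roughly towards them (up to 40 degrees askew).
- pack_contact_end (a point): centre of the pack's contact end face: 50 mm along the pack's +x from its centre, 27.5 mm above its underside.
- dock: the empty charging dock, fixed to the bench: a lane between two guide rails, closed at its far end by a grey charger. No floor: the pack slides on the bench. Origin: on the bench, lane centre line, where the straight rails begin; +x runs down the lane. Lane 80 mm wide (y -40 to 40 mm), end stop 165 mm down. Opens roughly to the robot's left (+y); may be the nearer or the farther dock.
- dock_rail_left: guide rail of the empty dock on its +y side, origin and axes as dock. Aluminium angle: upright leg 4 mm thick (y 40 to 44 mm), 20 mm tall, from x = 0 to 175 mm, 3 mm thick foot flange outwards to y = 54 mm; its tip flares outwards from x = 0 to x = -20 mm, reaching y = 52 mm.
- dock_rail_right: the same rail mirrored, on the -y side of the empty dock (origin and axes as dock).
- dock_stop (a point): centre of the front face of the empty dock's black end stop (50 mm tall), 165 mm down the lane, 27.5 mm above the bench. A pack fully home has its contact end against it, its centre 115 mm down the lane. Behind it the charger housing: 95 mm deep, 108 wide, 78 tall.
- dock_contacts (a joint): the two brass sprung contact blades of the empty dock (one slide, 21 to 43 mm above the bench, 16 mm either side of the centre line). 0: out, standing 6 mm proud of the end stop; 0.006 m: pressed flush with the stop. Very soft spring, 0.36 N when flush; the pack's own friction holds it.
- dock_busy: the other charging dock, alike in all sizes (origin and axes as for dock), with a pack already charging in it. Beside the empty one, their centre lines about 170 mm apart, each turned a little on its own.
- dock_busy_rail_left: guide rail of the occupied dock, same form as the other rails (origin and axes as dock_busy).
- dock_busy_rail_right: guide rail of the occupied dock, same form as the other rails (origin and axes as dock_busy).
- pack_charging: the pack already charging, identical to the other pack, fully home in the occupied dock. Origin: centre of its underside.
- rover: small tracked robot chassis, 156 x 124 mm, 61 mm tall; origin under its centre. Bystander.
- multimeter: black hand-held meter lying on its back, 150 x 76 mm, 46 mm tall; origin under its centre. Bystander.
- solder_reel: grey flanged reel standing on end, 54 mm across, 46 mm tall; origin under its centre. Bystander.
- screw_jar: small clear jar with metal cap, 48 mm across, 60 mm tall; origin under its centre. Stands on the robot's side of the docks. Bystander.
- screwdriver: screwdriver lying on the bench near the back ends of the docks; origin near its middle. Bystander.
- tape: roll of paper tape lying flat, 84 mm across, 19 mm tall; origin under its centre. Bystander.
- wrench: steel wrench lying flat beyond the docks; origin near its middle. Bystander.
- parts_tray: small grey divided tray, 130 x 90 mm, 35 mm tall; origin under its centre. Bystander.
Not all that is in view belongs to the job. What is shaped like the pack but red is not meant.

How it is judged:
By the outcome, as a careful person would: the job done as asked, in the order asked, and still so for the second after the job is handed in, with the robot touching nothing.
It also fails if it takes over 72 s, if anything falls off the work surface, if the arm or the gripper's body presses on something with over 40 N, if the wrist force passes 120 N, or if a joint passes its speed limit or range.

## Working session

There is one attempt and no reset: what is moved stays moved. The work goes in short steps, Python scripts to look and compute and a tool call to move; the robot and the scene stay as the last step left them, time stands still between calls to the robot, and variables do not carry over. Pictures are saved under pics/ and viewed, and the job is handed in when it is done.

Besides the shell and the picture viewer there is one more tool, called after ">>>" by a JSON object that holds its "fn" and its "kwargs". move_arm: Moves the arm, as the interface text tells. Its arguments: {"type":"object","properties":{"deltas":{"type":"array","items":{"type":"object","properties":{"fingers":{"type":"number"},"delta_pos":{"type":"array","items":{"type":"number"}},"rot":{"type":"array","items":{"type":"number"}}}}},"force":{"type":"number"}},"required":["deltas"]}

```bash
mkdir -p pics; python3 - <<'E'
from workcell import get_obs, viewer, arm, nets
import cv2,pickle
o=get_obs();print(o)
for n in("scene","top"):
    f=viewer.grab_frame(n);print(n,f["mtx"],f["T"],f.get("shot"))
    pickle.dump(f,open(f"{n}0.pkl","wb"))
    cv2.imwrite(f"pics/{n}0.png",cv2.resize(f["color"][:,:,::-1],(800,600),interpolation=cv2.INTER_CUBIC))
    for q in("pack","pack_charging","dock","dock_busy","dock_rail_left","dock_contacts","screw_jar","rover","multimeter","solder_reel","tape","wrench","screwdriver","parts_tray"):
        print(q,[(d["point"],round(d["p"],2)) for d in nets.recognise(q,f)][:5])
E
```

```text
{'time': 0.0, 'joint_pos': array([-7.96683476e+01,  1.18843042e+01,  8.84057043e+01,  1.26438748e-03,
        7.98405713e+01, -8.62383289e+00]), 'joint_velocities': array([-0.0896723 ,  0.0128866 , -0.04618761,  0.01003299,  0.01586684,
        0.0114106 ]), 'effort': array([-3.91705058e-06, -3.83034611e+01, -2.91593403e+01, -2.42947390e-04,
        1.05041382e-02, -7.10256003e-06]), 'tool_pos': array([ 0.18663326, -0.54308807,  0.23811769]), 'ee_rot': array([[ 9.45772576e-01,  3.24829315e-01, -3.87367545e-04],
       [ 3.24829343e-01, -9.45769979e-01,  2.24598905e-03],
       [ 3.63202489e-04, -2.25002319e-03, -9.99997403e-01]]), 'wrist_force': array([ 0.47460881, -0.56431866, -0.44032892]), 'torque': array([-0.01052645,  0.05668706,  0.02958085]), 'gripper_width': 0.08540144323158926}
scene [[357.45888773   0.         254.2114231 ]
 [  0.         357.45888773 194.04846686]
 [  0.           0.           1.        ]] [[ 0.20113476  0.67567661 -0.70922911  1.26208601]
 [ 0.97955931 -0.13659804  0.1476636  -0.10667516]
 [ 0.00289354 -0.72443226 -0.68933993  0.74937191]
 [ 0.          0
[... 959 characters left out ...]
       1.        ]] 2
pack [([267.3, 216.1], 0.72), ([182.6, 209.5], 0.69), ([208.0, 99.5], 0.64)]
pack_charging [([237.6, 305.7], 0.84), ([161.8, 142.8], 0.21)]
dock [([175.3, 331.9], 0.74)]
dock_busy [([240.2, 332.9], 0.81), ([200.3, 442.0], 0.32)]
dock_rail_left [([162.7, 296.7], 0.52)]
dock_contacts []
screw_jar [([271.3, 335.0], 0.58), ([162.2, 292.1], 0.27)]
rover [([199.6, 441.9], 0.79), ([187.9, 213.9], 0.62)]
multimeter [([159.6, 141.7], 0.84)]
solder_reel [([219.7, 144.2], 0.77)]
tape [([138.9, 314.2], 0.7), ([221.0, 144.6], 0.42), ([252.3, 293.8], 0.16)]
wrench [([126.7, 256.3], 0.66)]
screwdriver [([274.0, 413.7], 0.96), ([119.6, 321.4], 0.49)]
parts_tray [([278.5, 137.8], 0.74)]
```

View pics/scene0.png

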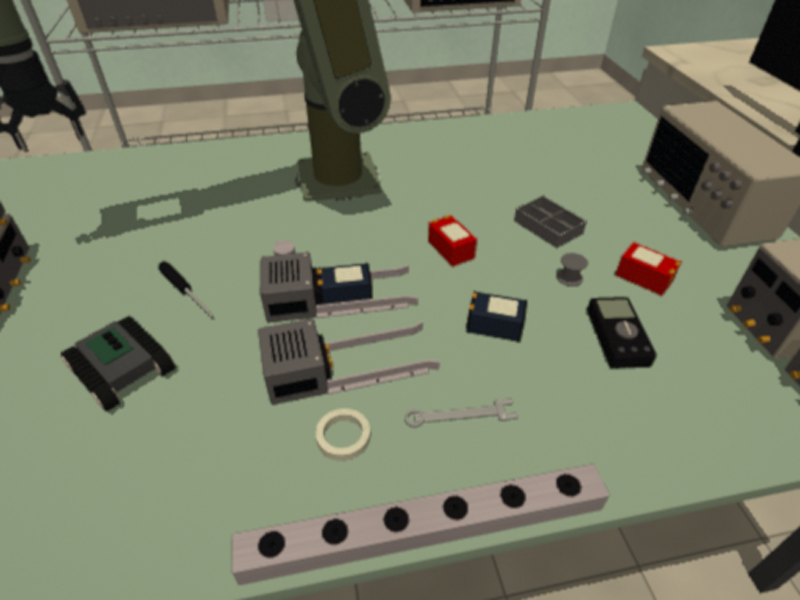

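View pics/top0.png

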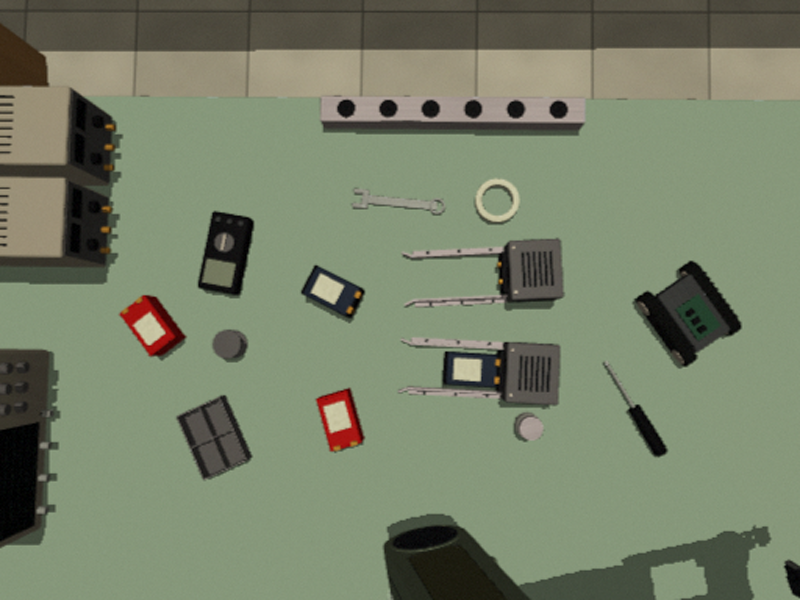

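```bash
python3 - <<'E'
import cv2,pickle
f=pickle.load(open("top0.pkl","rb"))["color"][:,:,::-1]
cv2.imwrite("pics/topcrop0.png",cv2.resize(f[120:290,180:380],(800,680),interpolation=cv2.INTER_CUBIC)[:600])
f=pickle.load(open("scene0.pkl","rb"))["color"][:,:,::-1]
cv2.imwrite("pics/scenecrop0.png",cv2.resize(f[140:270,180:350],(784,600),interpolation=cv2.INTER_CUBIC))
E
```

```text
(no output)
```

View pics/topcrop0.png

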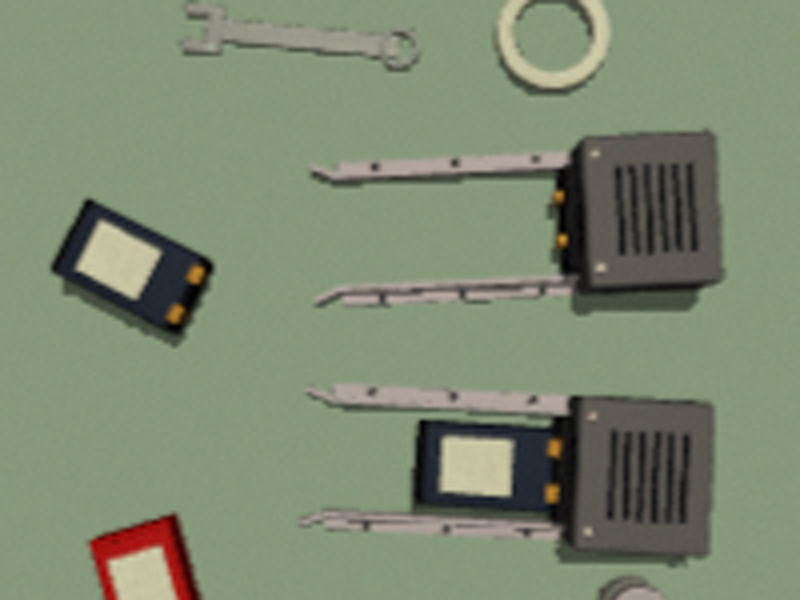

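View pics/scenecrop0.png

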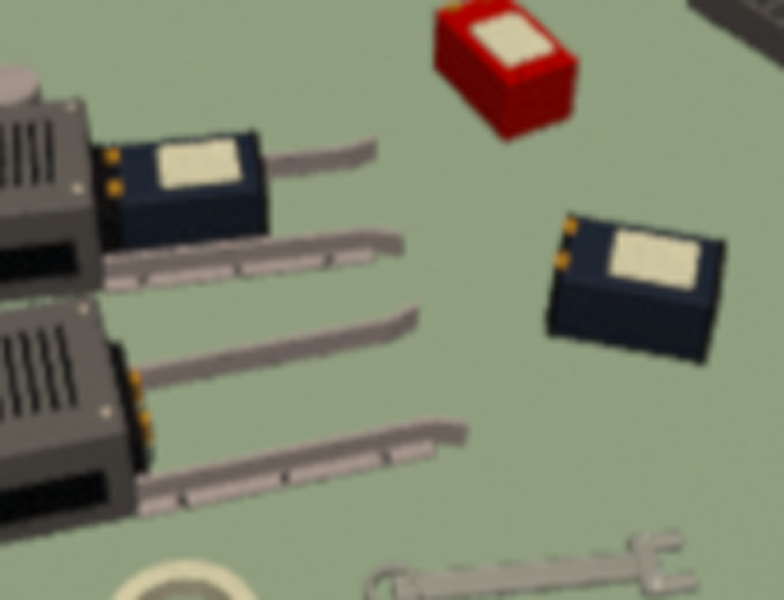

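```bash
cat > h.py <<'E'
import numpy as np,cv2
from scipy.optimize import minimize
def proj(f,P):
    P=np.asarray(P,float).reshape(-1,3);T=f["T"];c=(P-T[:3,3])@T[:3,:3];q=c@f["mtx"].T;return q[:,:2]/q[:,2:]
def ray(f,uv,z):
    d=f["T"][:3,:3]@np.linalg.inv(f["mtx"])@np.array([uv[0],uv[1],1.]);o=f["T"][:3,3];return o+d*(z-o[2])/d[2]
def place(p,P):
    x,y,a=p;c,s=np.cos(a),np.sin(a);P=np.asarray(P,float);return np.c_[x+c*P[:,0]-s*P[:,1],y+s*P[:,0]+c*P[:,1],P[:,2]]
def box(x0,x1,y0,y1,z0,z1):return np.array([[x,y,z] for x in(x0,x1) for y in(y0,y1) for z in(z0,z1)])
PACK=[box(-.05,.05,-.03,.03,0,.055)]
HOUS=[box(.168,.263,-.054,.054,0,.078)]
def rail(s):
    fl=np.array([[x,s*y,z] for x,y in((0,.04),(0,.044),(-.02,.052),(-.02,.048)) for z in(0,.02)])
    b=[box(0,.175,.04,.044,0,.02),box(0,.175,.04,.054,0,.003)]
    return [q*[1,s,1] for q in b]+[fl]
DOCK=HOUS+rail(1)+rail(-1)+[box(.165,.175,-.04,.04,0,.05)]
S=8
def sil(f,p,model):
    m=np.zeros((384*S//2,512*S//2),np.uint8)
    for b in model:
        h=cv2.convexHull(((proj(f,place(p,b))+.5)*S/2).astype(np.float32))
        cv2.fillConvexPoly(m,np.round(h).astype(np.int32),1)
    return m
def fit(fs,masks,model,p0):
    M=[cv2.resize(m.astype(np.uint8)*255,None,fx=S/2,fy=S/2,interpolation=cv2.INTER_LINEAR)>127 for m in masks]
    def cost(p):
        c=0
        for f,m in zip(fs,M):
            s=sil(f,p,model)>0;c+=1-(s&m).sum()/(s|m).sum()
        return c
    p=np.array(p0,float)
    for st in(.015,.005,.002):
        sx=np.array([p]+[p+np.eye(3)[i]*st*(1,1,5)[i] for i in range(3)])
        p=minimize(cost,p,method="Nelder-Mead",options=dict(initial_simplex=sx,xatol=1e-5,fatol=1e-6)).x
    return p,cost(p)/len(fs)
def draw(f,p,model,img,col,sc=4,off=(0,0)):
    for b in model:
        h=cv2.convexHull(((proj(f,place(p,b))+.5-np.array(off))*sc).astype(np.float32))
        cv2.polylines(img,[np.round(h).astype(np.int32)],True,col,1)
E
cat > m.py <<'E'
from h import *
from workcell import viewer,nets,get_obs
import pickle
fs=[viewer.grab_frame("scene"),viewer.grab_frame("top")]
g={"pack":[( 155.4,283.7),(182.6,209.5)]}
def tr(q,f,near=None):
    r=nets.trace(q,f)
    print(q,f["shot"],[(np.round(d["point"]),round(d["p"],2),d["pixels"].sum()) for d in r])
    return r
out={}
for q in("pack","dock","dock_busy","dock_rail_left","dock_rail_right"):
    out[q]=[tr(q,f) for f in fs]
pickle.dump((fs,out),open("m.pkl","wb"))
E
python3 m.py
```

```text
pack 3 [(array([203., 319.]), 0.8, np.int64(967)), (array([152., 285.]), 0.73, np.int64(694)), (array([173., 413.]), 0.73, np.int64(903)), (array([215., 240.]), 0.25, np.int64(356))]
pack 4 [(array([267., 217.]), 0.94, np.int64(851)), (array([206.,  98.]), 0.82, np.int64(901)), (array([182., 214.]), 0.68, np.int64(776))]
dock 3 [(array([233., 199.]), 0.58, np.int64(3073))]
dock 4 [(array([175., 334.]), 0.75, np.int64(1995))]
dock_busy 3 [(array([188., 193.]), 0.7, np.int64(2125)), (array([234., 198.]), 0.65, np.int64(3118))]
dock_busy 4 [(array([241., 334.]), 0.76, np.int64(2065))]
dock_rail_left 3 [(array([241., 243.]), 0.61, np.int64(696))]
dock_rail_left 4 [(array([162., 289.]), 0.53, np.int64(284))]
dock_rail_right 3 [(array([216., 239.]), 0.56, np.int64(416))]
dock_rail_right 4 [(array([192., 296.]), 0.62, np.int64(223))]
```

```bash
cat > fit0.py <<'E'
from h import *
import pickle
fs,out=pickle.load(open("m.pkl","rb"))
sc,tp=fs
pk=[out["pack"][0][0]["pixels"],out["pack"][1][2]["pixels"]]
dk=[out["dock"][0][0]["pixels"],out["dock"][1][0]["pixels"]]
db=[out["dock_busy"][0][0]["pixels"],out["dock_busy"][1][0]["pixels"]]
g=ray(tp,(211,183),.05);print(g)
res={}
for name,m,mod,p0 in(("pack",pk,PACK,[g[0],g[1],np.radians(-90-27)]),("dock",dk,DOCK,[*ray(tp,(265,178),0)[:2],np.radians(-90)]),("busy",db,DOCK,[*ray(tp,(262,236),0)[:2],np.radians(-92)])):
    for F,Mk in((fs,m),(fs[:1],m[:1]),(fs[1:],m[1:])):
        p,c=fit(F,Mk,mod,p0);print(name,p[:2].round(4),np.degrees(p[2]).round(2),round(c,3))
        res.setdefault(name,p)
pickle.dump(res,open("res.pkl","wb"))
for f,nm,o,w in((tp,"top",(180,120),(200,150)),(sc,"scene",(160,140),(190,140))):
    im=cv2.resize(f["color"][o[1]:o[1]+w[1],o[0]:o[0]+w[0],::-1],None,fx=4,fy=4,interpolation=cv2.INTER_CUBIC)
    draw(f,res["pack"],PACK,im,(0,255,255),4,o);draw(f,res["dock"],DOCK,im,(0,255,0),4,o);draw(f,res["busy"],DOCK,im,(0,0,255),4,o)
    cv2.imwrite(f"pics/fit_{nm}.png",im)
E
python3 fit0.py
```

```text
[0.59555951 0.22204983 0.05      ]
pack [0.5874 0.2188] -116.55 0.055
pack [0.5883 0.2187] -115.4 0.072
pack [0.5874 0.2187] -116.76 0.036
dock [0.6182 0.0637] -86.62 0.102
dock [0.6193 0.0627] -86.78 0.074
dock [0.6171 0.0647] -86.6 0.114
busy [0.4511 0.0678] -92.26 0.111
busy [0.4527 0.0691] -92.29 0.148
busy [0.45   0.0674] -91.9 0.057
```

View pics/fit_top.png

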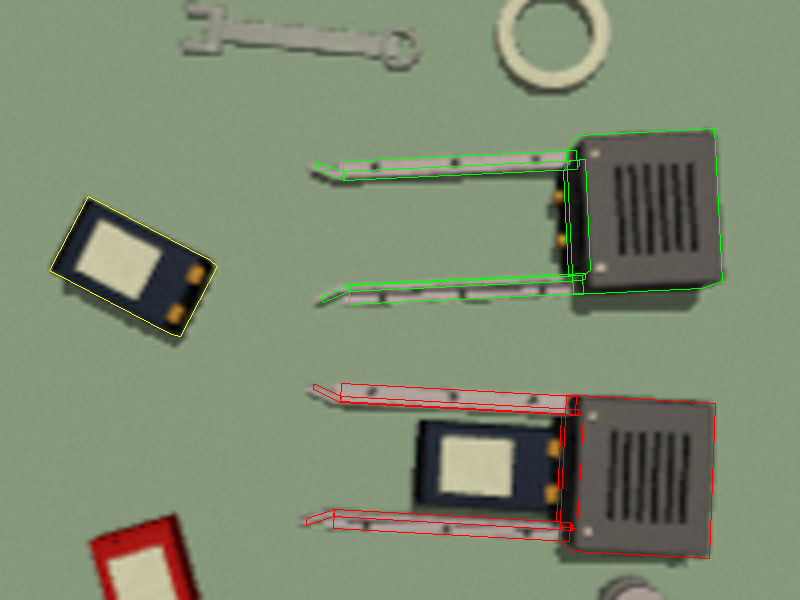

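View pics/fit_scene.png

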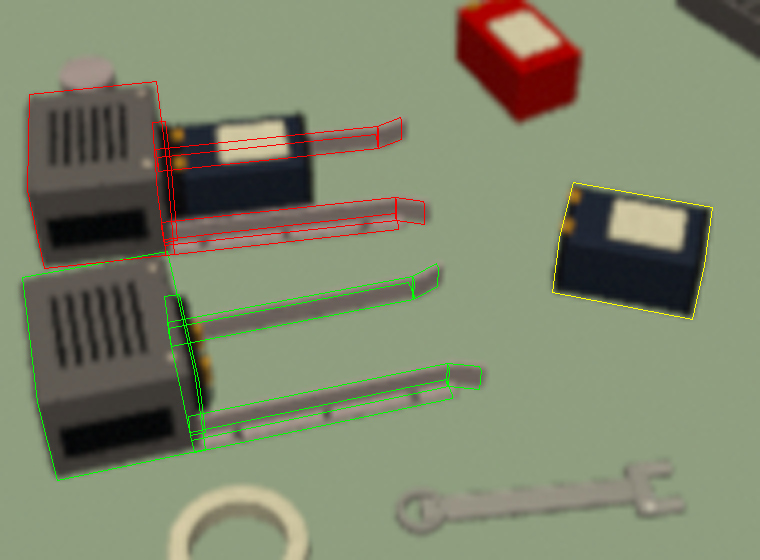

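```bash
cat > fit1.py <<'E'
from h import *
import pickle
fs,out=pickle.load(open("m.pkl","rb"));res=pickle.load(open("res.pkl","rb"))
sc,tp=fs
dk=[out["dock"][0][0]["pixels"],out["dock"][1][0]["pixels"]]
best=None
for o in(.172,.174,.176,.178,.18):
    mod=[box(o,o+.095,-.054,.054,0,.078)]+rail(1)+rail(-1)+[box(.165,o+.01,-.035,.035,0,.05)]
    p,c=fit(fs,dk,mod,res["dock"]);print(o,p[:2].round(4),np.degrees(p[2]).round(2),round(c,4))
    if best is None or c<best[1]:best=(p,c,mod)
p,c,mod=best
R=rail(1)+rail(-1)
rl=[out["dock_rail_left"][i][0]["pixels"]|out["dock_rail_right"][i][0]["pixels"] for i in(0,1)]
for F,M in((fs,rl),(fs[:1],rl[:1]),(fs[1:],rl[1:])):
    q,cq=fit(F,M,R,p);print("rails",q[:2].round(4),np.degrees(q[2]).round(2),round(cq,3))
pickle.dump((p,mod),open("dock.pkl","wb"))
for f,nm,o,w in((tp,"top",(250,140),(130,75)),(sc,"scene",(160,180),(130,90))):
    im=cv2.resize(f["color"][o[1]:o[1]+w[1],o[0]:o[0]+w[0],::-1],None,fx=6,fy=6,interpolation=cv2.INTER_CUBIC)
    draw(f,p,mod,im,(0,255,0),6,o)
    cv2.imwrite(f"pics/fit1_{nm}.png",im)
E
python3 fit1.py
```

```text
0.172 [0.6175 0.0668] -86.41 0.0905
0.174 [0.6174 0.0681] -86.32 0.0876
0.176 [0.6175 0.0698] -86.35 0.0904
0.178 [0.6174 0.0714] -86.36 0.0959
0.18 [0.6173 0.0735] -86.4 0.1047
rails [0.6171 0.0686] -86.46 0.204
rails [0.6182 0.0683] -86.44 0.141
rails [0.6166 0.0706] -86.54 0.245
```

View pics/fit1_top.png

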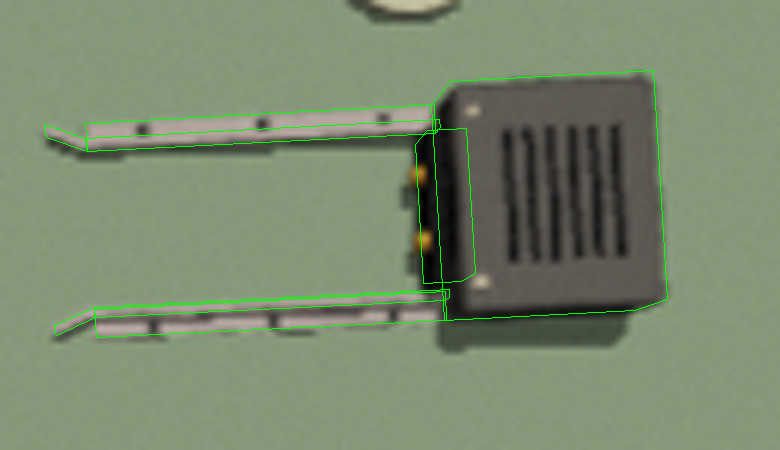

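View pics/fit1_scene.png

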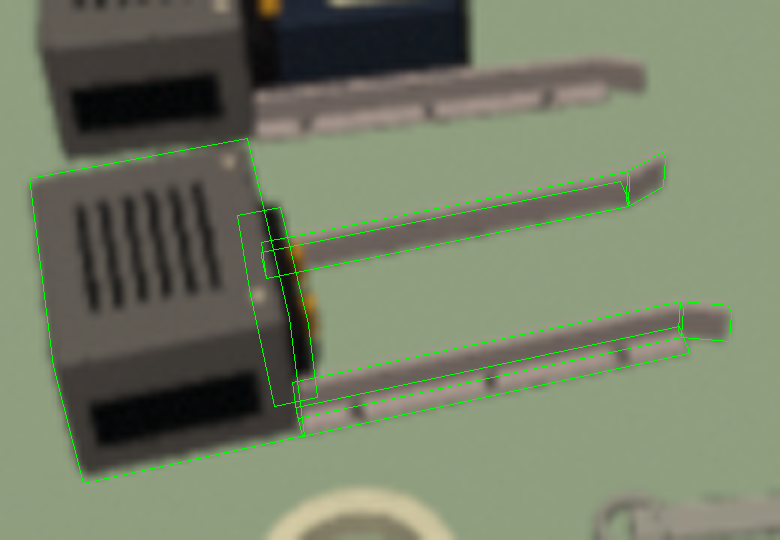

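```bash
cat >> h.py <<'E'
def state():
    from workcell import get_obs
    o=get_obs();R=o["ee_rot"];print("t%.2f tcp"%o["time"],(o["tool_pos"]*1e3).round(1),"yaw %.2f"%np.degrees(np.arctan2(R[1,0],R[0,0])),"tilt",(R[2,:2]*57.3).round(2),"F",o["wrist_force"].round(2),"w %.1f"%(o["gripper_width"]*1e3),"j",o["joint_pos"].round(0));return o
def plan(xyz,yaw,n):
    from scipy.spatial.transform import Rotation as Ro
    o=state();R=o["ee_rot"];y=np.radians(yaw);c,s=np.cos(y),np.sin(y)
    Rt=np.array([[c,s,0],[s,-c,0],[0,0,-1.]])
    rv=Ro.from_matrix(R.T@Rt).as_rotvec()/n;d=(np.asarray(xyz)-o["tool_pos"])/n*1e3
    for i in range(n):
        print("delta_pos",(R.T@d).round(1).tolist(),"rot",rv.round(4).tolist());R=R@Ro.from_rotvec(rv).as_matrix()
E
python3 -c "
from h import *
plan([.5874,.2188,.239],19,20)"|head -3
```

```text
t2.10 tcp [ 186.7 -543.8  239.3] yaw 18.95 tilt [-0. -0.] F [0.6  0.78 0.73] w 85.3 j [-80.  12.  88.  -0.  80.  -9.]
delta_pos [31.3, -29.6, 0.0] rot [-0.0, 0.0, -0.0]
delta_pos [31.3, -29.6, 0.0] rot [-0.0, 0.0, -0.0]
```

>>> {"fn": "move_arm", "kwargs": {"deltas": [{"fingers": 85,"delta_pos": [15,-15,0],"rot": [0,0,0]},{"fingers": 85,"delta_pos": [32,-30,0],"rot": [0,0,0]},{"fingers": 85,"delta_pos": [32,-30,0],"rot": [0,0,0]},{"fingers": 85,"delta_pos": [32,-30,0],"rot": [0,0,0]},{"fingers": 85,"delta_pos": [32,-30,0],"rot": [0,0,0]}], "force": 20}}

```text
time: 2.6
tool_pos: [0.2787, -0.3682, 0.2394]
ee_rot: [[0.946, 0.324, 0.0], [0.324, -0.946, -0.0], [0.0, 0.0, -1.0]]
wrist_force: [2.4, -0.9, 0.4]
gripper_width: 0.0847
```

>>> {"fn": "move_arm", "kwargs": {"deltas": [{"fingers": 85,"delta_pos": [32,-30,0],"rot": [0,0,0]},{"fingers": 85,"delta_pos": [32,-30,0],"rot": [0,0,0]},{"fingers": 85,"delta_pos": [32,-30,0],"rot": [0,0,0]},{"fingers": 85,"delta_pos": [32,-30,0],"rot": [0,0,0]},{"fingers": 85,"delta_pos": [32,-30,0],"rot": [0,0,0]}]}}

```text
time: 3.1
tool_pos: [0.3813, -0.1743, 0.2396]
ee_rot: [[0.946, 0.324, 0.001], [0.324, -0.946, -0.001], [0.001, 0.001, -1.0]]
wrist_force: [1.0, -0.2, 0.0]
gripper_width: 0.0853
```

>>> {"fn": "move_arm", "kwargs": {"deltas": [{"fingers": 85,"delta_pos": [32,-30,0],"rot": [0,0,0]},{"fingers": 85,"delta_pos": [32,-30,0],"rot": [0,0,0]},{"fingers": 85,"delta_pos": [32,-30,0],"rot": [0,0,0]},{"fingers": 85,"delta_pos": [32,-30,0],"rot": [0,0,0]},{"fingers": 85,"delta_pos": [32,-30,0],"rot": [0,0,0]}]}}

```text
time: 3.6
tool_pos: [0.484, 0.0198, 0.2396]
ee_rot: [[0.946, 0.325, 0.001], [0.325, -0.946, -0.0], [0.001, 0.001, -1.0]]
wrist_force: [0.5, -0.6, -0.6]
gripper_width: 0.0847
```

```bash
python3 -c "
from h import *
plan([.5874,.2188,.239],63.4,10)"
```

```text
t3.60 tcp [484.   19.8 239.6] yaw 18.97 tilt [0.04 0.03] F [ 0.46 -0.6  -0.58] w 84.7 j [ -8.   1. 101.  -0.  79.  63.]
delta_pos [16.2, -15.5, 0.1] rot [0.0001, -0.0, -0.0775]
delta_pos [17.4, -14.2, 0.1] rot [0.0001, -0.0, -0.0775]
delta_pos [18.4, -12.8, 0.1] rot [0.0001, -0.0, -0.0775]
delta_pos [19.4, -11.3, 0.1] rot [0.0001, -0.0, -0.0775]
delta_pos [20.2, -9.8, 0.1] rot [0.0001, -0.0, -0.0775]
delta_pos [20.9, -8.2, 0.1] rot [0.0001, -0.0, -0.0775]
delta_pos [21.5, -6.5, 0.1] rot [0.0001, -0.0, -0.0775]
delta_pos [21.9, -4.8, 0.1] rot [0.0001, -0.0, -0.0775]
delta_pos [22.2, -3.1, 0.1] rot [0.0001, -0.0, -0.0775]
delta_pos [22.4, -1.4, 0.1] rot [0.0001, -0.0, -0.0775]
```

>>> {"fn": "move_arm", "kwargs": {"deltas": [{"fingers": 85,"delta_pos": [16,-15.5,0],"rot": [0,0,-0.0775]},{"fingers": 85,"delta_pos": [17.5,-14,0],"rot": [0,0,-0.0775]},{"fingers": 85,"delta_pos": [18.5,-13,0],"rot": [0,0,-0.0775]},{"fingers": 85,"delta_pos": [19.5,-11.5,0],"rot": [0,0,-0.0775]},{"fingers": 85,"delta_pos": [20,-10,0],"rot": [0,0,-0.0775]}]}}

```text
time: 4.1
tool_pos: [0.535, 0.1188, 0.2393]
ee_rot: [[0.751, 0.661, 0.0], [0.661, -0.751, -0.0], [-0.0, 0.0, -1.0]]
wrist_force: [-0.2, -0.5, -0.0]
gripper_width: 0.085
```

>>> {"fn": "move_arm", "kwargs": {"deltas": [{"fingers": 85,"delta_pos": [21,-8,0],"rot": [0,0,-0.0775]},{"fingers": 85,"delta_pos": [21.5,-6.5,0],"rot": [0,0,-0.0775]},{"fingers": 85,"delta_pos": [22,-5,0],"rot": [0,0,-0.0775]},{"fingers": 85,"delta_pos": [22,-3,0],"rot": [0,0,-0.0775]},{"fingers": 85,"delta_pos": [22.5,-1.5,0],"rot": [0,0,-0.0775]}]}}

```text
time: 4.6
tool_pos: [0.5869, 0.2182, 0.2392]
ee_rot: [[0.446, 0.895, -0.0], [0.895, -0.446, -0.0], [-0.0, 0.0, -1.0]]
wrist_force: [1.0, 0.1, 0.1]
gripper_width: 0.0848
```

```bash
python3 - <<'E'
from h import *
from workcell import viewer
plan([.5874,.2188,.1],63.4,5)
for n in("scene","top"):
    f=viewer.grab_frame(n);cv2.imwrite(f"pics/{n}1.png",cv2.resize(f["color"][100:300,150:400,::-1],None,fx=3,fy=3,interpolation=cv2.INTER_CUBIC))
E
```

```text
t4.60 tcp [586.9 218.2 239.2] yaw 63.54 tilt [-0.  0.] F [1.04 0.12 0.11] w 84.8 j [12. 18. 81. -0. 81. 39.]
delta_pos [0.1, 0.0, 27.8] rot [0.0, 0.0, 0.0005]
delta_pos [0.1, 0.0, 27.8] rot [0.0, 0.0, 0.0005]
delta_pos [0.1, 0.0, 27.8] rot [0.0, 0.0, 0.0005]
delta_pos [0.1, 0.0, 27.8] rot [0.0, 0.0, 0.0005]
delta_pos [0.1, 0.0, 27.8] rot [0.0, 0.0, 0.0005]
```

View pics/scene1.png

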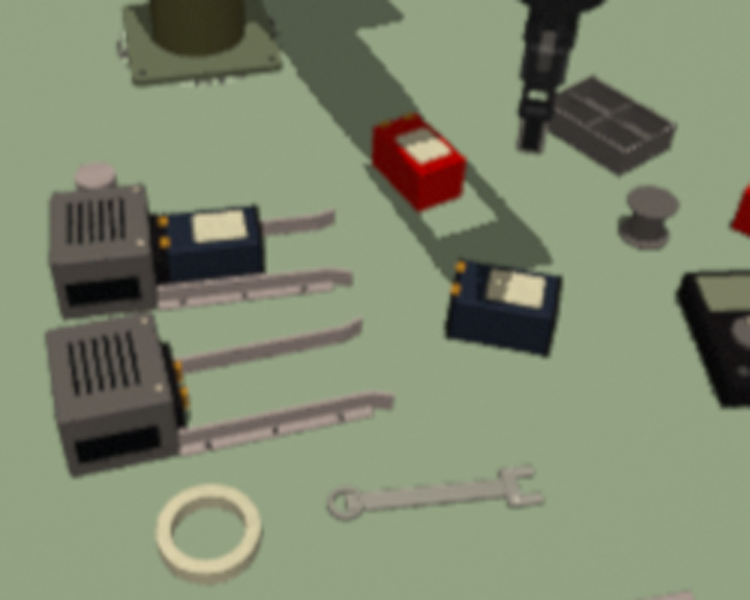

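>>> {"fn": "move_arm", "kwargs": {"deltas": [{"fingers": 85,"delta_pos": [0,0,25],"rot": [0,0,0]},{"fingers": 85,"delta_pos": [0,0,30],"rot": [0,0,0]},{"fingers": 85,"delta_pos": [0,0,30],"rot": [0,0,0]},{"fingers": 85,"delta_pos": [0,0,30],"rot": [0,0,0]},{"fingers": 85,"delta_pos": [0,0,24],"rot": [0,0,0]}]}}

```text
time: 5.2
tool_pos: [0.5854, 0.2164, 0.0983]
ee_rot: [[0.45, 0.893, -0.002], [0.893, -0.45, -0.001], [-0.002, -0.002, -1.0]]
wrist_force: [-0.4, -0.6, -1.3]
gripper_width: 0.0851
```

```bash
python3 - <<'E'
from h import *
from workcell import viewer
state()
for n in("scene","top"):
    f=viewer.grab_frame(n);cv2.imwrite(f"pics/{n}2.png",cv2.resize(f["color"][100:250,150:350,::-1],None,fx=4,fy=4,interpolation=cv2.INTER_CUBIC))
E
```

```text
t5.20 tcp [585.4 216.4  98.3] yaw 63.27 tilt [-0.11 -0.09] F [-0.35 -0.55 -1.34] w 85.1 j [12. 26. 88. -0. 67. 39.]
```

View pics/scene2.png

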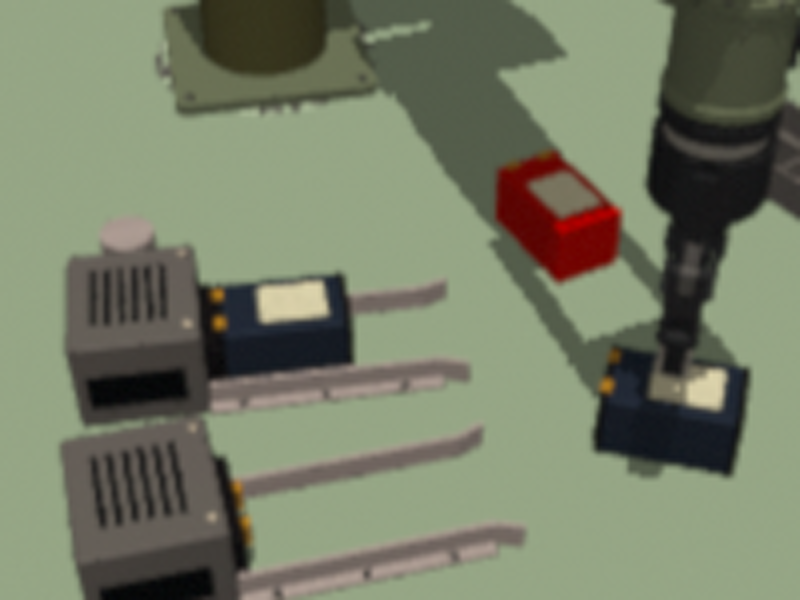

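View pics/top2.png

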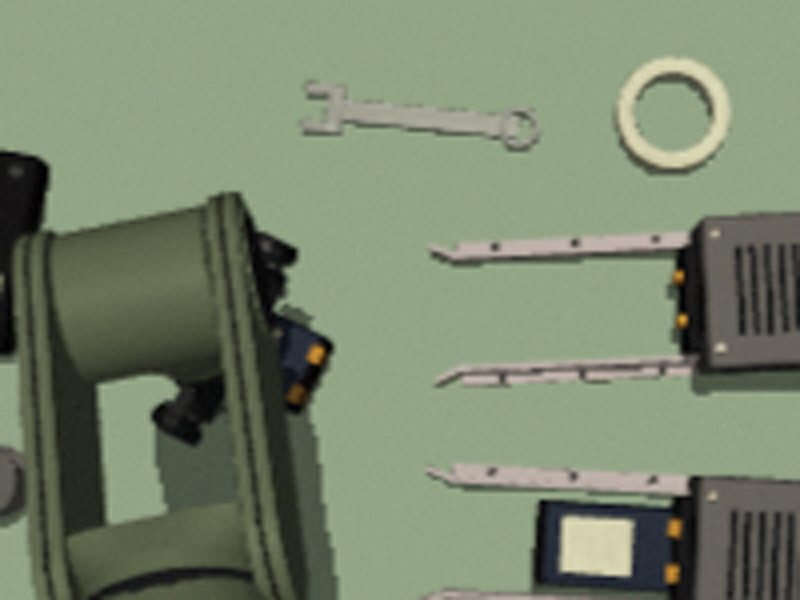

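>>> {"fn": "move_arm", "kwargs": {"deltas": [{"fingers": 85,"delta_pos": [2,0,15],"rot": [0,0,0]},{"fingers": 85,"delta_pos": [1,0,15],"rot": [0,0,0]},{"fingers": 85,"delta_pos": [0,0,15],"rot": [0,0,0]},{"fingers": 85,"delta_pos": [0,0,15],"rot": [0,0,0]},{"fingers": 85,"delta_pos": [0,0,8],"rot": [0,0,0]}]}}

```text
time: 5.8
tool_pos: [0.5867, 0.2198, 0.0301]
ee_rot: [[0.448, 0.894, -0.003], [0.894, -0.448, -0.001], [-0.002, -0.002, -1.0]]
wrist_force: [-0.6, -0.4, 1.1]
gripper_width: 0.0847
```

```bash
python3 - <<'E'
from h import *
from workcell import viewer
state()
for n in("scene",):
    f=viewer.grab_frame(n);cv2.imwrite(f"pics/{n}3.png",cv2.resize(f["color"][140:240,250:400,::-1],None,fx=5,fy=5,interpolation=cv2.INTER_CUBIC))
E
```

```text
t5.80 tcp [586.7 219.8  30.1] yaw 63.36 tilt [-0.1  -0.12] F [-0.62 -0.42  1.09] w 84.7 j [13. 31. 89. -0. 60. 39.]
```

View pics/scene3.png

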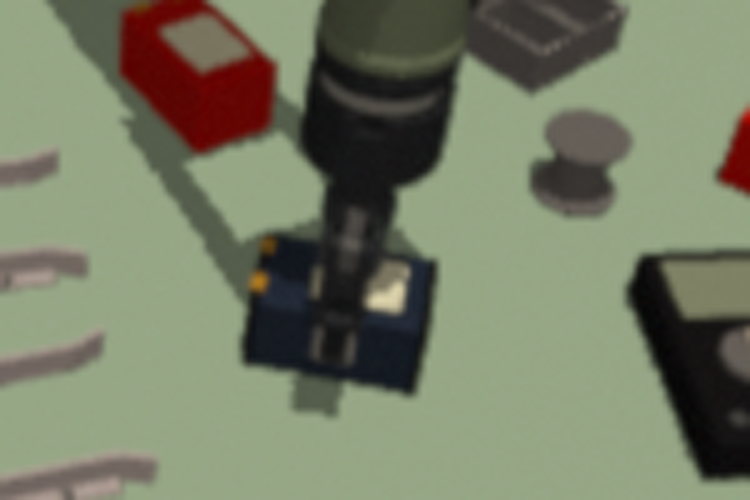

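>>> {"fn": "move_arm", "kwargs": {"deltas": [{"fingers": 81,"delta_pos": [0,0,0],"rot": [0,0,0]},{"fingers": 77,"delta_pos": [0,0,0],"rot": [0,0,0]},{"fingers": 73,"delta_pos": [0,0,0],"rot": [0,0,0]},{"fingers": 69,"delta_pos": [0,0,0],"rot": [0,0,0]},{"fingers": 66,"delta_pos": [0,0,0],"rot": [0,0,0]}]}}

```text
time: 6.35
tool_pos: [0.5883, 0.2201, 0.0329]
ee_rot: [[0.448, 0.894, 0.001], [0.894, -0.448, 0.0], [0.001, 0.001, -1.0]]
wrist_force: [0.7, 0.2, 0.7]
gripper_width: 0.0661
```

>>> {"fn": "move_arm", "kwargs": {"deltas": [{"fingers": 64,"delta_pos": [0,0,0],"rot": [0,0,0]},{"fingers": 63,"delta_pos": [0,0,0],"rot": [0,0,0]},{"fingers": 62,"delta_pos": [0,0,0],"rot": [0,0,0]},{"fingers": 62,"delta_pos": [0,0,0],"rot": [0,0,0]},{"fingers": 62,"delta_pos": [0,0,0],"rot": [0,0,0]}]}}

```text
time: 6.85
tool_pos: [0.5879, 0.22, 0.0322]
ee_rot: [[0.448, 0.894, -0.0], [0.894, -0.448, -0.0], [-0.0, -0.0, -1.0]]
wrist_force: [0.4, 0.5, -0.3]
gripper_width: 0.062
```

```bash
python3 - <<'E'
from h import *
# target: lateral +21 onto lane centre, x kept at dock x=-152 or so
a=np.radians(-86.4);d=np.array([np.cos(a),np.sin(a)]);o=np.array([.6174,.0681])
t=o-.152*d;print(t)
plan([*t,.028],93.6+4.5,15)
E
```

```text
[0.60785584 0.21980006]
t6.85 tcp [587.9 220.   32.2] yaw 63.36 tilt [-0.01 -0.01] F [ 0.36  0.53 -0.27] w 62.0 j [13. 31. 89. -0. 60. 39.]
delta_pos [0.6, 1.2, 0.3] rot [-0.0, 0.0, -0.0404]
delta_pos [0.5, 1.2, 0.3] rot [-0.0, 0.0, -0.0404]
delta_pos [0.5, 1.2, 0.3] rot [-0.0, 0.0, -0.0404]
delta_pos [0.4, 1.3, 0.3] rot [-0.0, 0.0, -0.0404]
delta_pos [0.4, 1.3, 0.3] rot [-0.0, 0.0, -0.0404]
delta_pos [0.3, 1.3, 0.3] rot [-0.0, 0.0, -0.0404]
delta_pos [0.3, 1.3, 0.3] rot [-0.0, 0.0, -0.0404]
delta_pos [0.2, 1.3, 0.3] rot [-0.0, 0.0, -0.0404]
delta_pos [0.2, 1.3, 0.3] rot [-0.0, 0.0, -0.0404]
delta_pos [0.1, 1.3, 0.3] rot [-0.0, 0.0, -0.0404]
delta_pos [0.1, 1.3, 0.3] rot [-0.0, 0.0, -0.0404]
delta_pos [0.0, 1.3, 0.3] rot [-0.0, 0.0, -0.0404]
delta_pos [-0.0, 1.3, 0.3] rot [-0.0, 0.0, -0.0404]
delta_pos [-0.1, 1.3, 0.3] rot [-0.0, 0.0, -0.0404]
delta_pos [-0.2, 1.3, 0.3] rot [-0.0, 0.0, -0.0404]
```

>>> {"fn": "move_arm", "kwargs": {"deltas": [{"fingers": 62,"delta_pos": [0.6,1.2,0],"rot": [0,0,-0.04]},{"fingers": 62,"delta_pos": [0.5,1.2,0],"rot": [0,0,-0.04]},{"fingers": 62,"delta_pos": [0.5,1.2,0],"rot": [0,0,-0.04]},{"fingers": 62,"delta_pos": [0.4,1.3,0],"rot": [0,0,-0.04]},{"fingers": 62,"delta_pos": [0.4,1.3,0],"rot": [0,0,-0.04]}]}}

```text
time: 7.35
tool_pos: [0.5939, 0.22, 0.0321]
ee_rot: [[0.26, 0.965, -0.002], [0.965, -0.26, -0.0], [-0.0, -0.002, -1.0]]
wrist_force: [-1.4, -0.6, 0.0]
gripper_width: 0.0614
```

>>> {"fn": "move_arm", "kwargs": {"deltas": [{"fingers": 62,"delta_pos": [0.3,1.3,0],"rot": [0,0,-0.04]},{"fingers": 62,"delta_pos": [0.3,1.3,0],"rot": [0,0,-0.04]},{"fingers": 62,"delta_pos": [0.2,1.3,0],"rot": [0,0,-0.04]},{"fingers": 62,"delta_pos": [0.2,1.3,0],"rot": [0,0,-0.04]},{"fingers": 62,"delta_pos": [0.1,1.3,0],"rot": [0,0,-0.04]}]}}

```text
time: 7.85
tool_pos: [0.6005, 0.2199, 0.0321]
ee_rot: [[0.064, 0.998, -0.002], [0.998, -0.064, -0.0], [-0.0, -0.002, -1.0]]
wrist_force: [-1.4, 0.6, 2.0]
gripper_width: 0.0617
```

>>> {"fn": "move_arm", "kwargs": {"deltas": [{"fingers": 62,"delta_pos": [0.1,1.3,0],"rot": [0,0,-0.04]},{"fingers": 62,"delta_pos": [0,1.3,0],"rot": [0,0,-0.04]},{"fingers": 62,"delta_pos": [0,1.3,0],"rot": [0,0,-0.04]},{"fingers": 62,"delta_pos": [0,1.3,0],"rot": [0,0,-0.04]},{"fingers": 62,"delta_pos": [0,1.3,0],"rot": [0,0,-0.04]}]}}

```text
time: 8.35
tool_pos: [0.607, 0.22, 0.0321]
ee_rot: [[-0.136, 0.991, -0.002], [0.991, 0.136, -0.0], [0.0, -0.002, -1.0]]
wrist_force: [-1.3, 0.6, 0.9]
gripper_width: 0.0622
```

```bash
python3 - <<'E'
from h import *
from workcell import viewer
import pickle
o=state()
fs=[viewer.grab_frame(n) for n in("scene","top")]
pickle.dump(fs,open("f4.pkl","wb"))
p=(.6079,.2198,np.radians(-86.4))
for f,n,o in zip(fs,("scene","top"),((230,130),(160,130))):
    im=cv2.resize(f["color"][o[1]:o[1]+110,o[0]:o[0]+160,::-1],None,fx=5,fy=5,interpolation=cv2.INTER_CUBIC)
    draw(f,p,PACK,im,(0,255,255),5,o);cv2.imwrite(f"pics/{n}4.png",im)
E
```

```text
t8.35 tcp [607.  220.   32.1] yaw 97.82 tilt [ 0.  -0.1] F [-1.28  0.6   0.94] w 62.2 j [12. 33. 86.  0. 61.  4.]
```

View pics/scene4.png

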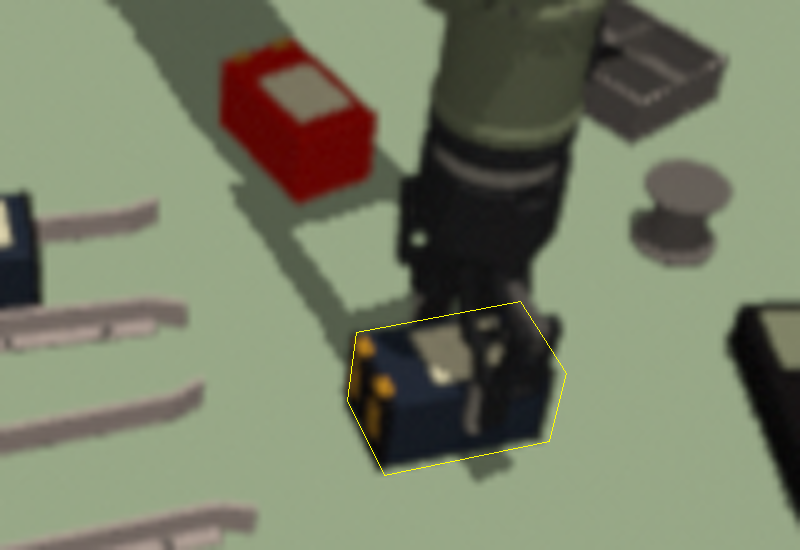

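View pics/top4.png

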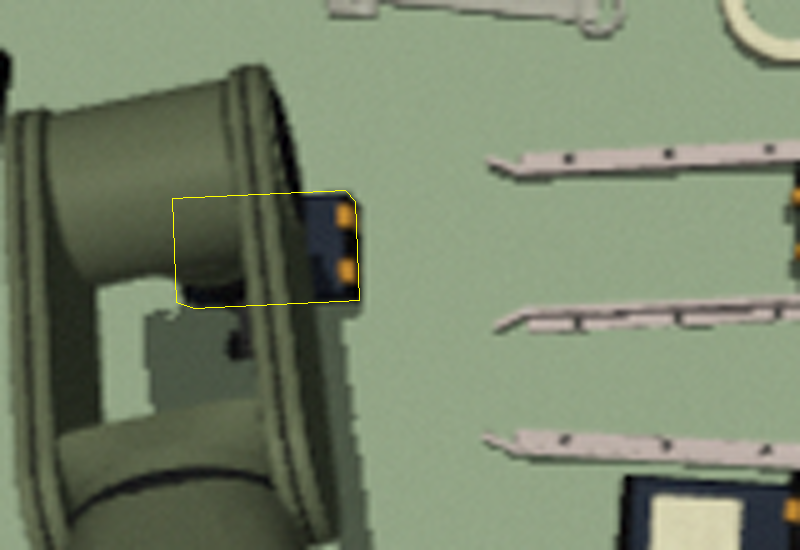

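>>> {"fn": "move_arm", "kwargs": {"deltas": [{"fingers": 68,"delta_pos": [0,0,0],"rot": [0,0,0.03]},{"fingers": 76,"delta_pos": [0,0,0],"rot": [0,0,0.04]},{"fingers": 85,"delta_pos": [0,0,0],"rot": [0,0,0]},{"fingers": 85,"delta_pos": [0,0,0],"rot": [0,0,0]},{"fingers": 85,"delta_pos": [0,0,0],"rot": [0,0,0]}]}}

```text
time: 8.95
tool_pos: [0.6077, 0.22, 0.0323]
ee_rot: [[-0.065, 0.998, 0.0], [0.998, 0.065, 0.0], [0.0, 0.0, -1.0]]
wrist_force: [1.3, 0.3, -0.4]
gripper_width: 0.0854
```

>>> {"fn": "move_arm", "kwargs": {"deltas": [{"fingers": 85,"delta_pos": [0,0,-10],"rot": [0,0,0]},{"fingers": 85,"delta_pos": [0,0,-20],"rot": [0,0,0]},{"fingers": 85,"delta_pos": [0,0,-30],"rot": [0,0,0]},{"fingers": 85,"delta_pos": [0,0,-30],"rot": [0,0,0]},{"fingers": 85,"delta_pos": [0,0,-10],"rot": [0,0,0]}]}}

```text
time: 9.45
tool_pos: [0.6105, 0.2207, 0.1373]
ee_rot: [[-0.065, 0.998, 0.008], [0.998, 0.065, 0.002], [0.001, 0.008, -1.0]]
wrist_force: [-0.0, -0.2, 0.9]
gripper_width: 0.0849
```

```bash
python3 - <<'E'
from h import *
plan([.6028,.3006,.130],93.6,5)
E
```

```text
t9.45 tcp [610.5 220.7 137.3] yaw 93.73 tilt [0.07 0.47] F [-0.04 -0.17  0.88] w 84.9 j [12. 26. 83.  0. 71.  9.]
delta_pos [16.0, -0.5, 1.5] rot [0.0016, -0.0003, 0.0005]
delta_pos [16.0, -0.5, 1.5] rot [0.0016, -0.0003, 0.0005]
delta_pos [16.0, -0.5, 1.5] rot [0.0016, -0.0003, 0.0005]
delta_pos [16.0, -0.5, 1.5] rot [0.0016, -0.0003, 0.0005]
delta_pos [16.0, -0.5, 1.5] rot [0.0016, -0.0003, 0.0005]
```

>>> {"fn": "move_arm", "kwargs": {"deltas": [{"fingers": 70,"delta_pos": [16,0,0],"rot": [0,0,0]},{"fingers": 60,"delta_pos": [16,0,0],"rot": [0,0,0]},{"fingers": 50,"delta_pos": [16,0,0],"rot": [0,0,0]},{"fingers": 40,"delta_pos": [16,0,0],"rot": [0,0,0]},{"fingers": 30,"delta_pos": [16,0,0],"rot": [0,0,0]}]}}

```text
time: 9.95
tool_pos: [0.6013, 0.3016, 0.1307]
ee_rot: [[-0.066, 0.998, -0.002], [0.998, 0.066, -0.001], [-0.001, -0.002, -1.0]]
wrist_force: [0.1, -0.2, 0.4]
gripper_width: 0.0301
```

```bash
cat > look.py <<'E'
from h import *
from workcell import viewer,nets
import pickle,sys
n=sys.argv[1];p0=[float(v) for v in sys.argv[2:5]];p0[2]=np.radians(p0[2])
state()
fs=[viewer.grab_frame(c) for c in("scene","top")]
dp,mod=pickle.load(open("dock.pkl","rb"))
ms=[]
for f in fs:
    uv=proj(f,[[p0[0],p0[1],.04]])[0];best=None
    for d in nets.trace("pack",f):
        e=np.hypot(d["point"][1]-uv[0],d["point"][0]-uv[1])
        if e<22 and (best is None or e<best[0]):best=(e,d)
    ms.append(best[1]["pixels"] if best else None);print("mask",None if best is None else (best[1]["p"],best[1]["pixels"].sum()))
ps=[]
for i in(0,1):
    if ms[i] is not None:
        p,c=fit([fs[i]],[ms[i]],PACK,p0);ps.append(p)
        q=p[:2]-dp[:2];a=dp[2];d=np.array([np.cos(a),np.sin(a)])
        print("st"[i],p[:2].round(4),np.degrees(p[2]).round(2),"iou cost",round(c,3),"dock x,y,yaw",(q@d).round(4),(q@[-d[1],d[0]]).round(4),np.degrees(p[2]-a).round(2))
for f,c,o in zip(fs,("scene","top"),((190,140),(180,130))):
    im=cv2.resize(f["color"][o[1]:o[1]+110,o[0]:o[0]+160,::-1],None,fx=5,fy=5,interpolation=cv2.INTER_CUBIC)
    if ps:draw(f,ps[-1],PACK,im,(0,255,255),5,o)
    cv2.imwrite(f"pics/{c}{n}.png",im)
E
python3 look.py 5 .6079 .2198 -86.4
```

```text
t9.95 tcp [601.3 301.6 130.7] yaw 93.78 tilt [-0.03 -0.14] F [ 0.05 -0.16  0.39] w 30.1 j [19. 29. 79.  0. 72. 15.]
mask (0.73, np.int64(1007))
mask None
s [0.6074 0.2168] -83.82 iou cost 0.106 dock x,y,yaw -0.149 -0.0004 2.49
```

View pics/scene5.png

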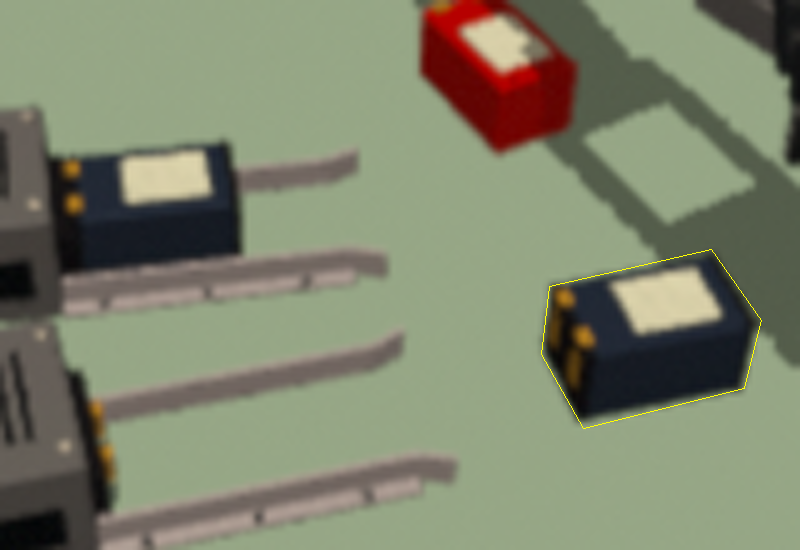

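View pics/top5.png

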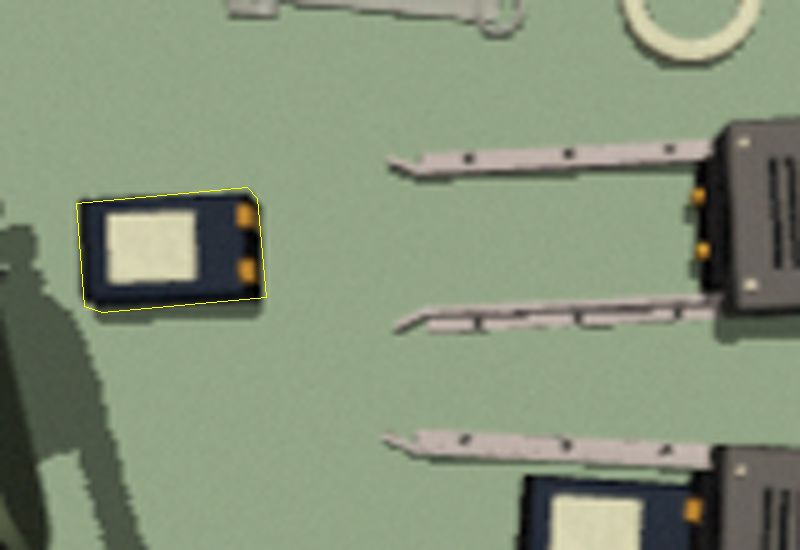

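```bash
python3 look.py 6 .6079 .2185 -86.4; python3 look.py 7 .6079 .2185 -86.4
```

```text
t10.15 tcp [602.1 300.4 131.8] yaw 93.80 tilt [-0.04 -0.04] F [ 0.83 -0.22  0.06] w 29.8 j [19. 29. 79. -0. 72. 15.]
mask (0.95, np.int64(1018))
mask (0.66, np.int64(838))
s [0.6091 0.2171] -87.11 iou cost 0.097 dock x,y,yaw -0.1493 0.0013 -0.79
t [0.6072 0.2162] -88.58 iou cost 0.052 dock x,y,yaw -0.1485 -0.0007 -2.26
t10.35 tcp [602.7 299.1 132.3] yaw 93.67 tilt [-0.01 -0.01] F [ 0.23  0.65 -0.14] w 29.5 j [19. 29. 79. -0. 72. 15.]
mask (0.75, np.int64(1041))
mask (0.47, np.int64(726))
s [0.608  0.2178] -85.53 iou cost 0.079 dock x,y,yaw -0.15 0.0003 0.78
t [0.6065 0.2156] -88.76 iou cost 0.102 dock x,y,yaw -0.1479 -0.0015 -2.44
```

>>> {"fn": "move_arm", "kwargs": {"deltas": [{"fingers": 30,"delta_pos": [0,0,20],"rot": [0,0,0]},{"fingers": 30,"delta_pos": [0,0,30],"rot": [0,0,0]},{"fingers": 30,"delta_pos": [0,0,25],"rot": [0,0,0]},{"fingers": 30,"delta_pos": [0,0,15],"rot": [0,0,0]},{"fingers": 30,"delta_pos": [0,0,9],"rot": [0,0,0]}]}}

```text
time: 11.05
tool_pos: [0.6016, 0.2993, 0.0316]
ee_rot: [[-0.065, 0.998, -0.002], [0.998, 0.065, -0.001], [-0.001, -0.002, -1.0]]
wrist_force: [0.1, -0.3, -0.5]
gripper_width: 0.0302
```

```bash
python3 - <<'E'
from h import *
a=np.radians(-86.4);d=np.array([np.cos(a),np.sin(a)]);o=np.array([.6174,.0681])
t=o-.150*d;plan([*t,.033],93.6,20)
E
```

```text
t11.05 tcp [601.6 299.3  31.6] yaw 93.71 tilt [-0.04 -0.14] F [ 0.07 -0.27 -0.47] w 30.2 j [19. 36. 81. -0. 63. 15.]
delta_pos [-4.1, 0.1, -0.1] rot [-0.0001, 0.0, 0.0001]
delta_pos [-4.1, 0.1, -0.1] rot [-0.0001, 0.0, 0.0001]
delta_pos [-4.1, 0.1, -0.1] rot [-0.0001, 0.0, 0.0001]
delta_pos [-4.1, 0.1, -0.1] rot [-0.0001, 0.0, 0.0001]
delta_pos [-4.1, 0.1, -0.1] rot [-0.0001, 0.0, 0.0001]
delta_pos [-4.1, 0.1, -0.1] rot [-0.0001, 0.0, 0.0001]
delta_pos [-4.1, 0.1, -0.1] rot [-0.0001, 0.0, 0.0001]
delta_pos [-4.1, 0.1, -0.1] rot [-0.0001, 0.0, 0.0001]
delta_pos [-4.1, 0.1, -0.1] rot [-0.0001, 0.0, 0.0001]
delta_pos [-4.1, 0.1, -0.1] rot [-0.0001, 0.0, 0.0001]
delta_pos [-4.1, 0.1, -0.1] rot [-0.0001, 0.0, 0.0001]
delta_pos [-4.1, 0.1, -0.1] rot [-0.0001, 0.0, 0.0001]
delta_pos [-4.1, 0.1, -0.1] rot [-0.0001, 0.0, 0.0001]
delta_pos [-4.1, 0.1, -0.1] rot [-0.0001, 0.0, 0.0001]
delta_pos [-4.1, 0.1, -0.1] rot [-0.0001, 0.0, 0.0001]
delta_pos [-4.1, 0.1, -0.1] rot [-0.0001, 0.0, 0.0001]
delta_pos [-4.1, 0.1, -0.1] rot [-0.0001, 0.0, 0.0001]
delta_pos [-4.1, 0.1, -0.1] rot [-0.0001, 0.0, 0.0001]
delta_pos [-4.1, 0.1, -0.1] rot [-0.0001, 0.0, 0.0001]
delta_pos [-4.1, 0.1, -0.1] rot [-0.0001, 0.0, 0.0001]
```

>>> {"fn": "move_arm", "kwargs": {"deltas": [{"fingers": 30,"delta_pos": [-4,0.1,-1],"rot": [0,0,0]},{"fingers": 30,"delta_pos": [-4,0.1,0],"rot": [0,0,0]},{"fingers": 30,"delta_pos": [-4,0.1,0],"rot": [0,0,0]},{"fingers": 30,"delta_pos": [-4,0.1,0],"rot": [0,0,0]},{"fingers": 30,"delta_pos": [-3,0.1,0],"rot": [0,0,0]}]}}

```text
time: 11.55
tool_pos: [0.6049, 0.2806, 0.0353]
ee_rot: [[-0.065, 0.998, 0.002], [0.998, 0.065, 0.0], [0.0, 0.002, -1.0]]
wrist_force: [-0.4, -0.9, 0.1]
gripper_width: 0.0301
```

>>> {"fn": "move_arm", "kwargs": {"deltas": [{"fingers": 30,"delta_pos": [-3,0,0],"rot": [0,0,0]},{"fingers": 30,"delta_pos": [-3,0,0],"rot": [0,0,0]},{"fingers": 30,"delta_pos": [-4,0,0],"rot": [0,0,0]},{"fingers": 30,"delta_pos": [-4,0,0],"rot": [0,0,0]},{"fingers": 30,"delta_pos": [-4,0,0],"rot": [0,0,0]}]}}

```text
time: 12.05
tool_pos: [0.6057, 0.2631, 0.0347]
ee_rot: [[-0.065, 0.998, 0.001], [0.998, 0.065, 0.001], [0.001, 0.001, -1.0]]
wrist_force: [-0.6, 2.1, 2.2]
gripper_width: 0.03
```

>>> {"fn": "move_arm", "kwargs": {"deltas": [{"fingers": 30,"delta_pos": [-4,0,0],"rot": [0,0,0]},{"fingers": 30,"delta_pos": [-4,0,0],"rot": [0,0,0]},{"fingers": 30,"delta_pos": [-4,0,0],"rot": [0,0,0]},{"fingers": 30,"delta_pos": [-4,0,0],"rot": [0,0,0]},{"fingers": 30,"delta_pos": [-4,0,0],"rot": [0,0,0]}]}}

```text
time: 12.55
tool_pos: [0.6067, 0.2427, 0.0343]
ee_rot: [[-0.065, 0.998, -0.0], [0.998, 0.065, 0.0], [0.0, -0.0, -1.0]]
wrist_force: [-0.2, 2.8, 2.2]
gripper_width: 0.03
```

```bash
python3 look.py 8 .610 .183 -86.4
```

```text
t12.55 tcp [606.7 242.7  34.3] yaw 93.72 tilt [ 0. -0.] F [-0.24  2.82  2.25] w 30.0 j [14. 34. 85.  0. 62. 10.]
mask (0.95, np.int64(1064))
mask (0.68, np.int64(716))
s [0.6109 0.1819] -84.11 iou cost 0.067 dock x,y,yaw -0.114 0.0008 2.2
t [0.6107 0.1739] -87.33 iou cost 0.123 dock x,y,yaw -0.106 0.0001 -1.01
```

View pics/scene8.png

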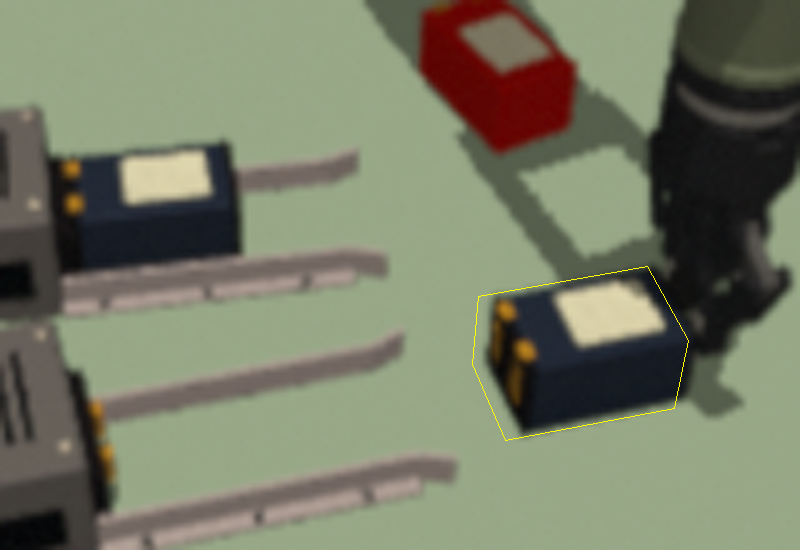

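View pics/top8.png

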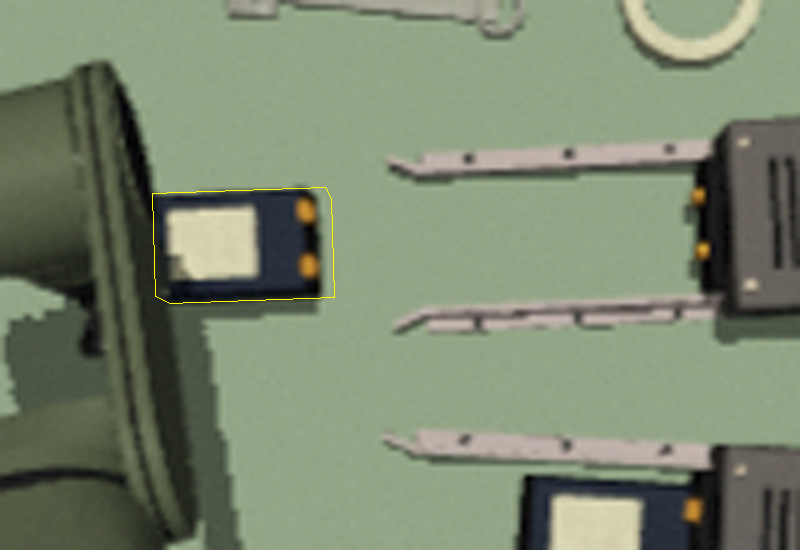

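>>> {"fn": "move_arm", "kwargs": {"deltas": [{"fingers": 30,"delta_pos": [-4,0,0],"rot": [0,0,0]},{"fingers": 30,"delta_pos": [-5,0,0],"rot": [0,0,0]},{"fingers": 30,"delta_pos": [-5,0,0],"rot": [0,0,0]},{"fingers": 30,"delta_pos": [-5,0,0],"rot": [0,0,0]},{"fingers": 30,"delta_pos": [-5,0,0],"rot": [0,0,0]}]}}

```text
time: 13.25
tool_pos: [0.6081, 0.2185, 0.0341]
ee_rot: [[-0.065, 0.998, -0.0], [0.998, 0.065, -0.0], [-0.0, -0.0, -1.0]]
wrist_force: [0.8, 1.1, -1.4]
gripper_width: 0.03
```

>>> {"fn": "move_arm", "kwargs": {"deltas": [{"fingers": 30,"delta_pos": [-5,0,0],"rot": [0,0,0]},{"fingers": 30,"delta_pos": [-5,0,0],"rot": [0,0,0]},{"fingers": 30,"delta_pos": [-5,0,0],"rot": [0,0,0]},{"fingers": 30,"delta_pos": [-5,0,0],"rot": [0,0,0]},{"fingers": 30,"delta_pos": [-5,0,0],"rot": [0,0,0]}]}}

```text
time: 13.75
tool_pos: [0.6099, 0.1937, 0.0343]
ee_rot: [[-0.065, 0.998, 0.0], [0.998, 0.065, 0.0], [0.0, 0.0, -1.0]]
wrist_force: [-1.1, 1.7, -0.8]
gripper_width: 0.03
```

```bash
python3 look.py 9 .6134 .132 -86.4
```

```text
t13.75 tcp [609.9 193.7  34.3] yaw 93.72 tilt [0. 0.] F [-1.07  1.66 -0.78] w 30.0 j [10. 32. 87.  0. 61.  6.]
mask (0.58, np.int64(1121))
mask (0.91, np.int64(608))
s [0.6151 0.1319] -86.11 iou cost 0.05 dock x,y,yaw -0.0638 0.0018 0.21
t [0.6131 0.1263] -86.08 iou cost 0.233 dock x,y,yaw -0.0584 -0.0006 0.23
```

View pics/scene9.png

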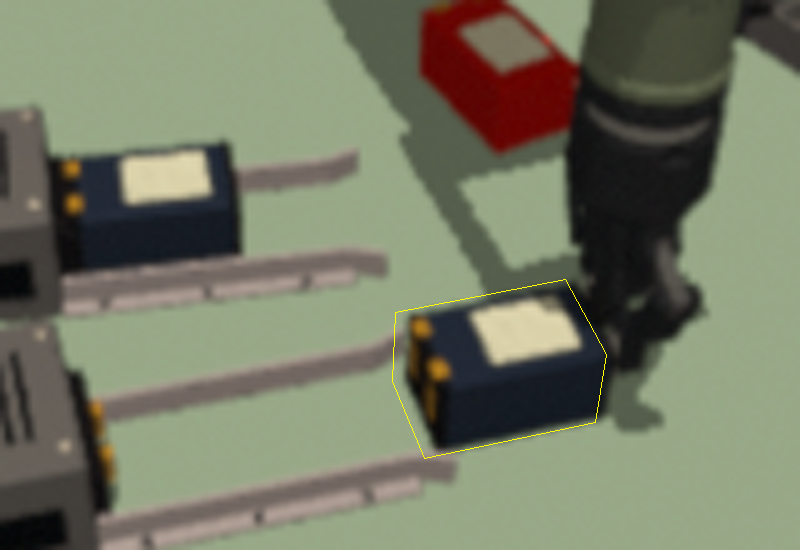

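View pics/top9.png

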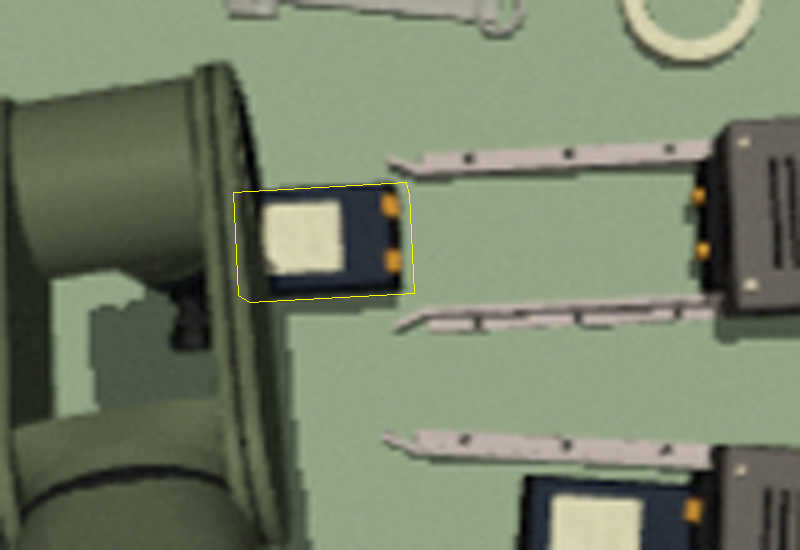

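>>> {"fn": "move_arm", "kwargs": {"deltas": [{"fingers": 30,"delta_pos": [-4,0,0],"rot": [0,0,0]},{"fingers": 30,"delta_pos": [-5,0,0],"rot": [0,0,0]},{"fingers": 30,"delta_pos": [-5,0,0],"rot": [0,0,0]},{"fingers": 30,"delta_pos": [-5,0,0],"rot": [0,0,0]},{"fingers": 30,"delta_pos": [-5,0,0],"rot": [0,0,0]}]}}

```text
time: 14.45
tool_pos: [0.6116, 0.1699, 0.0345]
ee_rot: [[-0.065, 0.998, 0.0], [0.998, 0.065, 0.0], [0.0, 0.0, -1.0]]
wrist_force: [-0.5, 2.2, 0.7]
gripper_width: 0.0301
```

>>> {"fn": "move_arm", "kwargs": {"deltas": [{"fingers": 30,"delta_pos": [-5,0,0],"rot": [0,0,0]},{"fingers": 30,"delta_pos": [-5,0,0],"rot": [0,0,0]},{"fingers": 30,"delta_pos": [-5,0,0],"rot": [0,0,0]},{"fingers": 30,"delta_pos": [-5,0,0],"rot": [0,0,0]},{"fingers": 30,"delta_pos": [-5,0,0],"rot": [0,0,0]}]}}

```text
time: 14.95
tool_pos: [0.6131, 0.1449, 0.0344]
ee_rot: [[-0.065, 0.998, 0.0], [0.998, 0.065, 0.0], [0.0, 0.0, -1.0]]
wrist_force: [-0.4, 3.6, 1.6]
gripper_width: 0.03
```

>>> {"fn": "move_arm", "kwargs": {"deltas": [{"fingers": 30,"delta_pos": [-5,0,0],"rot": [0,0,0]},{"fingers": 30,"delta_pos": [-5,0,0],"rot": [0,0,0]},{"fingers": 30,"delta_pos": [-5,0,0],"rot": [0,0,0]},{"fingers": 30,"delta_pos": [-5,0,0],"rot": [0,0,0]},{"fingers": 30,"delta_pos": [-5,0,0],"rot": [0,0,0]}]}}

```text
time: 15.45
tool_pos: [0.6146, 0.1199, 0.0342]
ee_rot: [[-0.065, 0.998, -0.0], [0.998, 0.065, -0.0], [-0.0, -0.0, -1.0]]
wrist_force: [-0.5, 3.4, 1.8]
gripper_width: 0.0299
```

```bash
python3 look.py 10 .618 .059 -86.4
```

```text
t15.45 tcp [614.6 119.9  34.2] yaw 93.72 tilt [-0.   -0.01] F [-0.55  3.39  1.81] w 29.9 j [ 3. 31. 89. -0. 60. -1.]
mask (0.64, np.int64(1048))
mask (0.83, np.int64(456))
s [0.6174 0.059 ] -89.64 iou cost 0.095 dock x,y,yaw 0.0091 -0.0006 -3.33
t [0.6186 0.0566] -88.11 iou cost 0.415 dock x,y,yaw 0.0116 0.0005 -1.8
```

View pics/scene10.png

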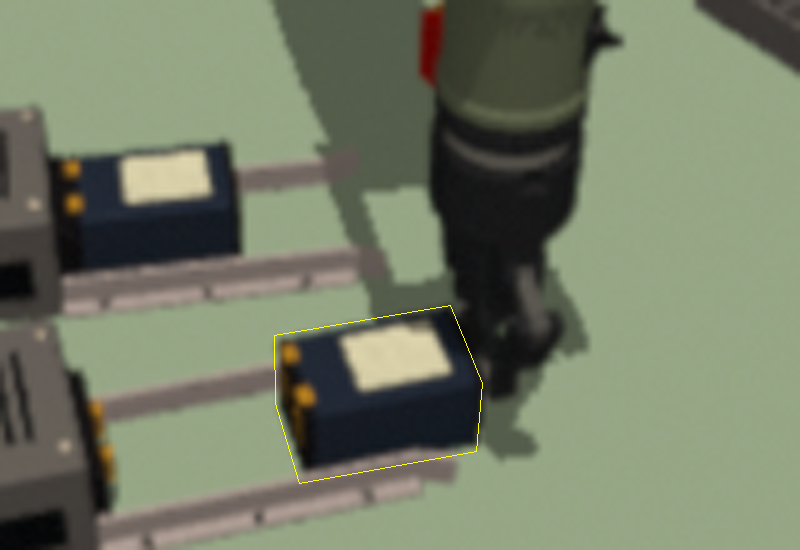

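View pics/top10.png

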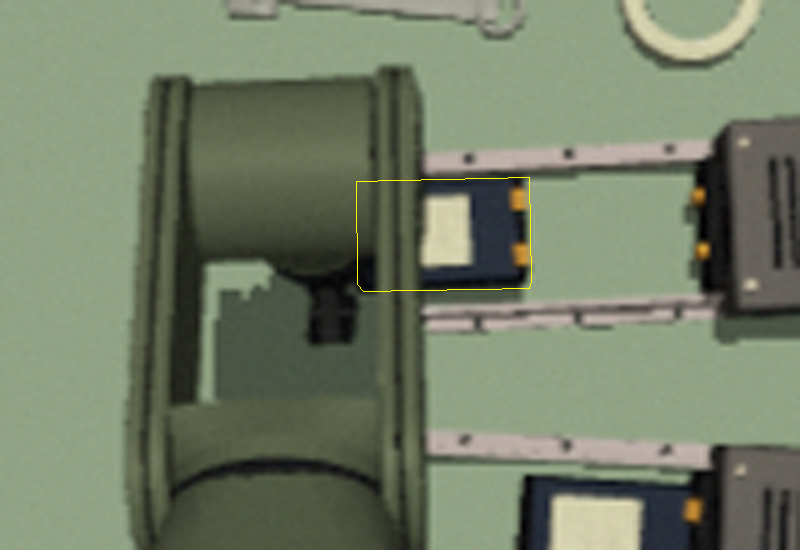

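>>> {"fn": "move_arm", "kwargs": {"deltas": [{"fingers": 30,"delta_pos": [-4,0,0],"rot": [0,0,0]},{"fingers": 30,"delta_pos": [-5,0,0],"rot": [0,0,0]},{"fingers": 30,"delta_pos": [-5,0,0],"rot": [0,0,0]},{"fingers": 30,"delta_pos": [-5,0,0],"rot": [0,0,0]},{"fingers": 30,"delta_pos": [-5,0,0],"rot": [0,0,0]}]}}

```text
time: 16.15
tool_pos: [0.6161, 0.0958, 0.0341]
ee_rot: [[-0.065, 0.998, -0.0], [0.998, 0.065, 0.0], [0.0, -0.0, -1.0]]
wrist_force: [0.5, 0.8, -1.4]
gripper_width: 0.0302
```

>>> {"fn": "move_arm", "kwargs": {"deltas": [{"fingers": 30,"delta_pos": [-5,0,0],"rot": [0,0,0]},{"fingers": 30,"delta_pos": [-5,0,0],"rot": [0,0,0]},{"fingers": 30,"delta_pos": [-5,0,0],"rot": [0,0,0]},{"fingers": 30,"delta_pos": [-5,0,0],"rot": [0,0,0]},{"fingers": 30,"delta_pos": [-5,0,0],"rot": [0,0,0]}]}}

```text
time: 16.65
tool_pos: [0.6179, 0.071, 0.0343]
ee_rot: [[-0.065, 0.998, 0.0], [0.998, 0.065, 0.0], [0.0, 0.0, -1.0]]
wrist_force: [0.3, 1.2, -0.8]
gripper_width: 0.0298
```

>>> {"fn": "move_arm", "kwargs": {"deltas": [{"fingers": 30,"delta_pos": [-5,0,0],"rot": [0,0,0]},{"fingers": 30,"delta_pos": [-5,0,0],"rot": [0,0,0]},{"fingers": 30,"delta_pos": [-5,0,0],"rot": [0,0,0]},{"fingers": 30,"delta_pos": [-5,0,0],"rot": [0,0,0]},{"fingers": 30,"delta_pos": [-4,0,0],"rot": [0,0,0]}]}}

```text
time: 17.15
tool_pos: [0.6195, 0.047, 0.0343]
ee_rot: [[-0.065, 0.998, 0.0], [0.998, 0.065, -0.0], [-0.0, 0.0, -1.0]]
wrist_force: [0.3, 1.7, -2.2]
gripper_width: 0.0302
```

```bash
python3 look.py 11 .6225 -.013 -86.4
```

```text
t17.15 tcp [619.5  47.   34.3] yaw 93.72 tilt [-0.  0.] F [ 0.33  1.65 -2.23] w 30.2 j [-4. 30. 90. -0. 60. -7.]
mask (0.91, np.int64(1084))
mask (0.75, np.int64(330))
s [ 0.6232 -0.0151] -83.47 iou cost 0.096 dock x,y,yaw 0.0834 0.0004 2.85
t [ 0.6241 -0.0193] -86.17 iou cost 0.581 dock x,y,yaw 0.0877 0.001 0.14
```

View pics/scene11.png

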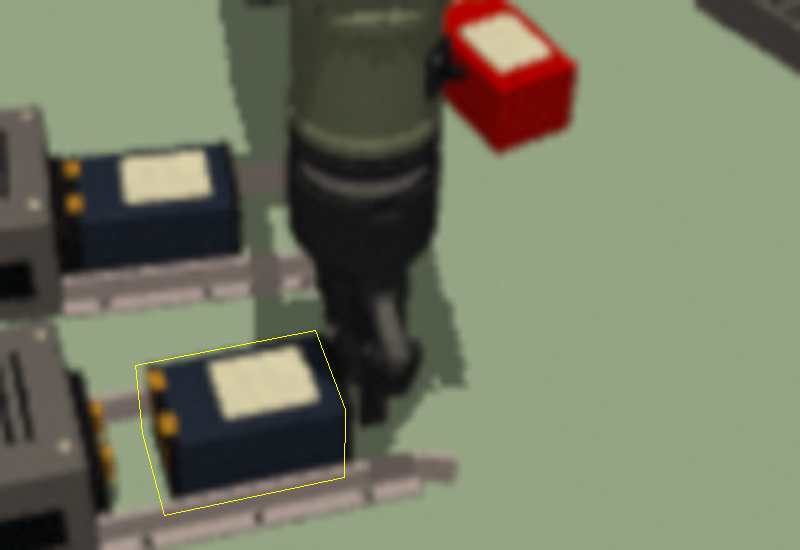

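View pics/top11.png

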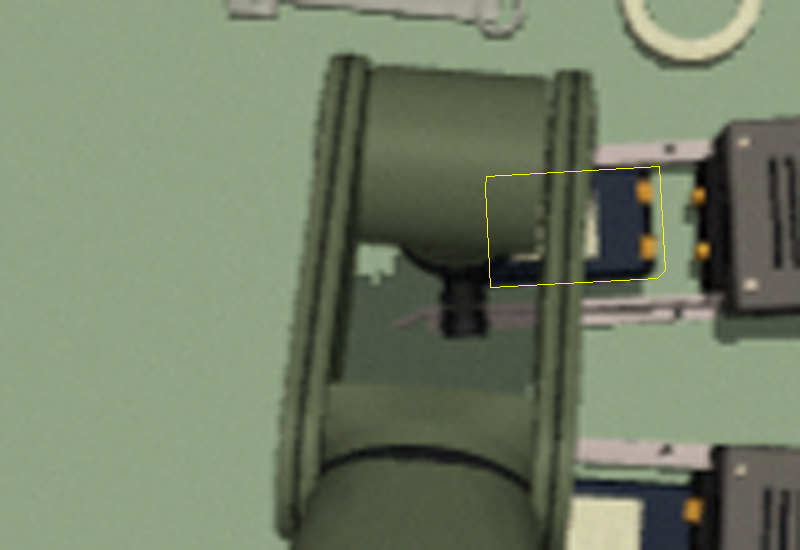

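>>> {"fn": "move_arm", "kwargs": {"deltas": [{"fingers": 30,"delta_pos": [-4,0,0],"rot": [0,0,0]},{"fingers": 30,"delta_pos": [-4,0,0],"rot": [0,0,0]},{"fingers": 30,"delta_pos": [-4,0,0],"rot": [0,0,0]},{"fingers": 30,"delta_pos": [-4,0,0],"rot": [0,0,0]},{"fingers": 30,"delta_pos": [-4,0,0],"rot": [0,0,0]}]}}

```text
time: 17.85
tool_pos: [0.6209, 0.0273, 0.0345]
ee_rot: [[-0.065, 0.998, 0.0], [0.998, 0.065, 0.0], [0.0, 0.0, -1.0]]
wrist_force: [-0.0, 3.0, 1.4]
gripper_width: 0.0302
```

>>> {"fn": "move_arm", "kwargs": {"deltas": [{"fingers": 30,"delta_pos": [-2,0,0],"rot": [0,0,0]},{"fingers": 30,"delta_pos": [-2,0,0],"rot": [0,0,0]},{"fingers": 30,"delta_pos": [-2,0,0],"rot": [0,0,0]},{"fingers": 30,"delta_pos": [-2,0,0],"rot": [0,0,0]},{"fingers": 30,"delta_pos": [-2,0,0],"rot": [0,0,0]}]}}

```text
time: 18.35
tool_pos: [0.6214, 0.0175, 0.0344]
ee_rot: [[-0.065, 0.998, 0.0], [0.998, 0.065, 0.0], [0.0, 0.0, -1.0]]
wrist_force: [-0.8, 3.9, 1.3]
gripper_width: 0.0301
```

```bash
python3 look.py 12 .6245 -.045 -86.4
```

```text
t18.35 tcp [621.4  17.5  34.4] yaw 93.73 tilt [0.01 0.01] F [-0.84  3.92  1.3 ] w 30.1 j [ -6.  31.  90.   0.  60. -10.]
mask (0.87, np.int64(1105))
mask (0.53, np.int64(214))
s [ 0.6214 -0.0442] -83.04 iou cost 0.093 dock x,y,yaw 0.1123 -0.0033 3.28
t [ 0.6218 -0.0458] -83.43 iou cost 0.73 dock x,y,yaw 0.1139 -0.0029 2.89
```

View pics/scene12.png

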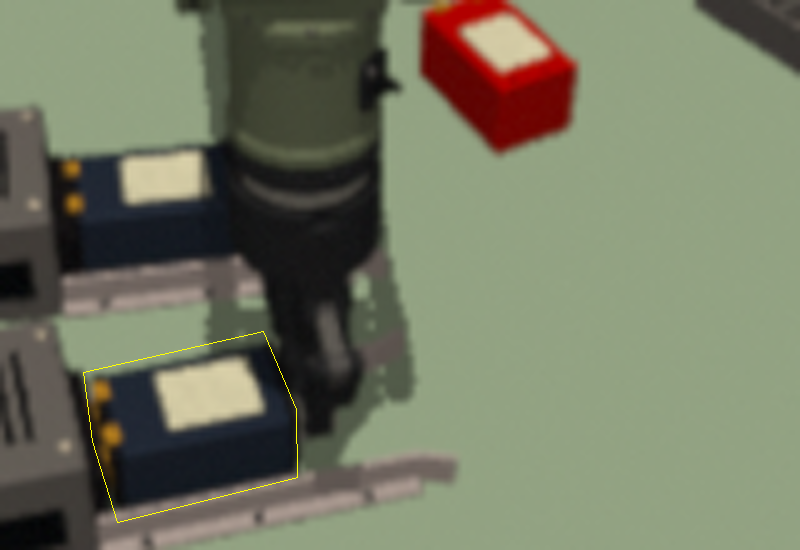

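View pics/top12.png

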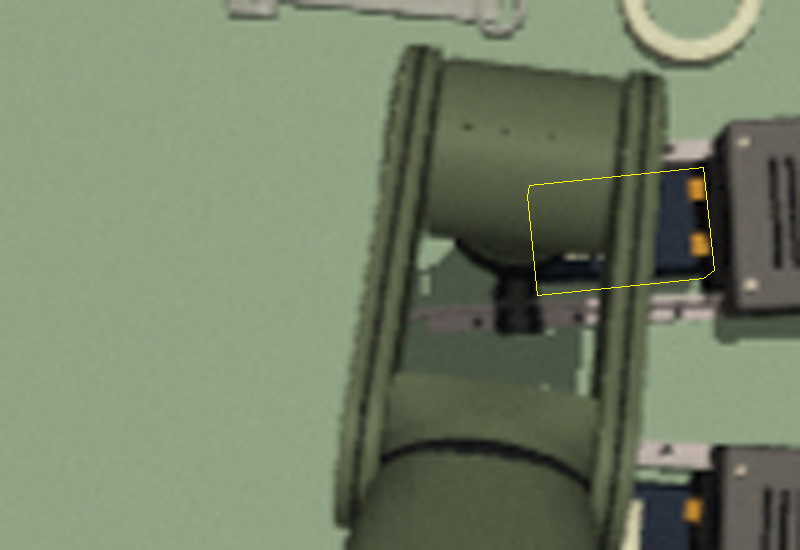

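>>> {"fn": "move_arm", "kwargs": {"deltas": [{"fingers": 30,"delta_pos": [-1,0,0],"rot": [0,0,0]},{"fingers": 30,"delta_pos": [-1,0,0],"rot": [0,0,0]},{"fingers": 30,"delta_pos": [-1,0,0],"rot": [0,0,0]},{"fingers": 30,"delta_pos": [-0.5,0,0],"rot": [0,0,0]},{"fingers": 30,"delta_pos": [-0.5,0,0],"rot": [0,0,0]}]}}

```text
time: 19.05
tool_pos: [0.6215, 0.0147, 0.0342]
ee_rot: [[-0.065, 0.998, -0.0], [0.998, 0.065, 0.002], [0.002, -0.0, -1.0]]
wrist_force: [0.6, 6.7, 0.7]
gripper_width: 0.0299
```

>>> {"fn": "move_arm", "kwargs": {"deltas": [{"fingers": 30,"delta_pos": [-0.5,0,0],"rot": [0,0,0]},{"fingers": 30,"delta_pos": [-0.5,0,0],"rot": [0,0,0]},{"fingers": 30,"delta_pos": [-0.5,0,0],"rot": [0,0,0]},{"fingers": 30,"delta_pos": [0,0,0],"rot": [0,0,0]},{"fingers": 30,"delta_pos": [0,0,0],"rot": [0,0,0]}]}}

```text
time: 19.55
tool_pos: [0.6216, 0.0146, 0.0342]
ee_rot: [[-0.065, 0.998, -0.0], [0.998, 0.065, 0.004], [0.004, 0.0, -1.0]]
wrist_force: [1.5, 9.7, 1.2]
gripper_width: 0.0299
```

>>> {"fn": "move_arm", "kwargs": {"deltas": [{"fingers": 30,"delta_pos": [1,0,0],"rot": [0,0,0]},{"fingers": 30,"delta_pos": [2,0,0],"rot": [0,0,0]},{"fingers": 30,"delta_pos": [4,0,0],"rot": [0,0,0]},{"fingers": 30,"delta_pos": [8,0,0],"rot": [0,0,0]},{"fingers": 30,"delta_pos": [10,0,0],"rot": [0,0,0]}]}}

```text
time: 20.05
tool_pos: [0.62, 0.0369, 0.0342]
ee_rot: [[-0.064, 0.998, -0.0], [0.998, 0.064, -0.0], [-0.0, -0.0, -1.0]]
wrist_force: [-0.5, -0.6, 0.6]
gripper_width: 0.03
```

>>> {"fn": "move_arm", "kwargs": {"deltas": [{"fingers": 30,"delta_pos": [10,0,-10],"rot": [0,0,0]},{"fingers": 30,"delta_pos": [20,0,-25],"rot": [0,0,0]},{"fingers": 30,"delta_pos": [30,0,-30],"rot": [0,0,0]},{"fingers": 30,"delta_pos": [35,0,-30],"rot": [0,0,0]},{"fingers": 30,"delta_pos": [35,0,-20],"rot": [0,0,0]}]}}

```text
time: 20.55
tool_pos: [0.6127, 0.1686, 0.153]
ee_rot: [[-0.065, 0.998, 0.004], [0.998, 0.065, 0.001], [0.0, 0.004, -1.0]]
wrist_force: [0.8, -0.7, 0.1]
gripper_width: 0.0301
```

>>> {"fn": "move_arm", "kwargs": {"deltas": [{"fingers": 30,"delta_pos": [35,0,0],"rot": [0,0,0]},{"fingers": 30,"delta_pos": [35,0,0],"rot": [0,0,0]},{"fingers": 30,"delta_pos": [25,0,0],"rot": [0,0,0]},{"fingers": 30,"delta_pos": [10,0,0],"rot": [0,0,0]},{"fingers": 30,"delta_pos": [0,0,0],"rot": [0,0,0]}]}}

```text
time: 21.05
tool_pos: [0.6044, 0.273, 0.1497]
ee_rot: [[-0.068, 0.998, 0.0], [0.998, 0.068, -0.0], [-0.0, 0.0, -1.0]]
wrist_force: [-0.4, -1.6, 0.2]
gripper_width: 0.03
```

```bash
python3 look.py 13 .6245 -.046 -86.4;python3 look.py 14 .6245 -.046 -86.4
```

```text
t21.05 tcp [604.4 273.  149.7] yaw 93.88 tilt [-0.01  0.03] F [-0.44 -1.65  0.19] w 30.0 j [17. 27. 80. -0. 74. 13.]
mask (0.94, np.int64(1056))
mask (0.91, np.int64(750))
s [ 0.6226 -0.0446] -87.13 iou cost 0.116 dock x,y,yaw 0.1128 -0.0021 -0.81
t [ 0.6247 -0.0467] -86.58 iou cost 0.067 dock x,y,yaw 0.115 -0.0001 -0.27
t21.25 tcp [605.  270.1 149.3] yaw 93.64 tilt [-0.04 -0.01] F [-0.85  0.05 -0.16] w 30.3 j [17. 27. 80. -0. 74. 13.]
mask (0.94, np.int64(1069))
mask (0.97, np.int64(775))
s [ 0.6226 -0.0454] -88.77 iou cost 0.101 dock x,y,yaw 0.1136 -0.0021 -2.45
t [ 0.6252 -0.0469] -86.18 iou cost 0.046 dock x,y,yaw 0.1153 0.0004 0.13
```

View pics/scene13.png

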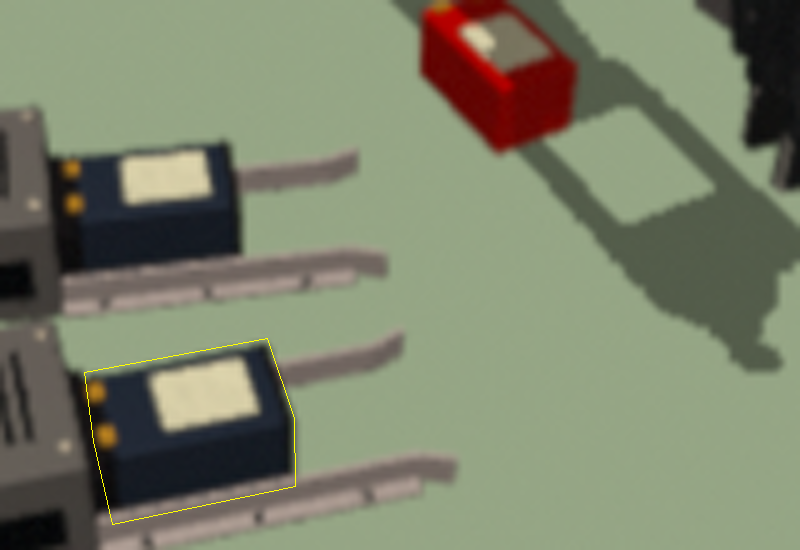

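View pics/top13.png

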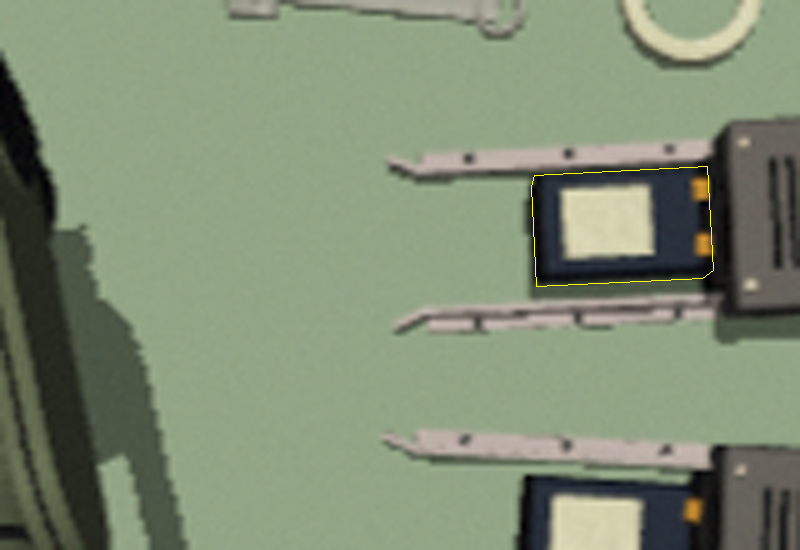

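```bash
python3 -c "
from workcell import arm
print(arm.job_done())"
```

```text
the job is handed in; nothing more can be done
None
```

The loose pack is charged home in the empty (farther) dock, and I handed the job in at about 21 s; it reports no verdict.

**How it was done:** I put the fingertips loosely around the pack and turned it about 30° while moving it 21 mm sideways onto the lane line. They were set to 62 mm for a 60 mm pack, so I didn't pinch or lift it. Then I opened the fingers, moved behind it and pushed its rear face down the lane with two fingertips, at 50 mm/s or less.

**Last checks:**
- **Fully home:** At the end the tool stopped moving while the push force rose from about 3 N to 9.7 N, so the pack is against the stop. The top camera puts its centre 115.0 and 115.3 mm down the lane (target 115).
- **Straight in the lane:** The top camera puts it within 0.5 mm of the centre line and 0.3° of straight. Gaps to both rails showed in every picture in the lane that I looked at.
- **Contacts:** I did not measure the blades directly. They are hidden behind the pack, as they are on the pack already charging.
- **Rest of the bench:** In the final close-up pictures the charging pack and the red pack near the docks look unmoved. I did not recheck every other item, though the arm never came near them.
- **Robot:** The gripper was clear of everything at hand-in, at about 150 mm height.

**One disagreement:** The scene camera's fit was looser. It gave 113 to 114 mm down the lane, 2 mm sideways and 1° to 2.5° askew. Its fits were rougher throughout and the drawn outline did not match the pack well, so I trusted the top camera and the contact force.

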